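Match the new bolts to the worn one and put the rest away

TASK

The worn, rusty bolt in the blue bin shows the size this job needs: put every new bolt of that same length into the blue bin with it. All the new bolts of other lengths go back into the top drawer of the red chest, so pull it open, lay them inside, and push the drawer fully shut at the end. Leave the worn bolt in the bin, and do not disturb the carburettor, the spray can or the wrench.

Things in the scene. Friction and masses are not known exactly. Their poses are not given: they have to be found in the camera images.
- bolt_70a: New zinc-bright M14 hex bolt, nut run on, lying: 70 mm long overall (head 9, bare shank 45, nut 12, thread end 4), shank 14 mm diameter, hexagons 22 mm across flats, 124 g. Origin on its axis midway between head and nut, 11 mm above what it lies on; x along the bolt, head to nut; may have rolled about x. Absent (None) in some starts
- bolt_70b: New zinc-bright M14 hex bolt, nut run on, lying: 70 mm long overall (head 9, bare shank 45, nut 12, thread end 4), shank 14 mm diameter, hexagons 22 mm across flats, 124 g. Origin on its axis midway between head and nut, 11 mm above what it lies on; x along the bolt, head to nut; may have rolled about x.
- bolt_90a: New zinc-bright M14 hex bolt, nut run on, lying: 90 mm long overall (head 9, bare shank 65, nut 12, thread end 4), shank 14 mm diameter, hexagons 22 mm across flats, 148 g. Origin on its axis midway between head and nut, 11 mm above what it lies on; x along the bolt, head to nut; may have rolled about x. Absent (None) in some starts
- bolt_90b: New zinc-bright M14 hex bolt, nut run on, lying: 90 mm long overall (head 9, bare shank 65, nut 12, thread end 4), shank 14 mm diameter, hexagons 22 mm across flats, 148 g. Origin on its axis midway between head and nut, 11 mm above what it lies on; x along the bolt, head to nut; may have rolled about x.
- bolt_110a: New zinc-bright M14 hex bolt, nut run on, lying: 110 mm long overall (head 9, bare shank 85, nut 12, thread end 4), shank 14 mm diameter, hexagons 22 mm across flats, 172 g. Origin on its axis midway between head and nut, 11 mm above what it lies on; x along the bolt, head to nut; may have rolled about x. Absent (None) in some starts
- bolt_110b: New zinc-bright M14 hex bolt, nut run on, lying: 110 mm long overall (head 9, bare shank 85, nut 12, thread end 4), shank 14 mm diameter, hexagons 22 mm across flats, 172 g. Origin on its axis midway between head and nut, 11 mm above what it lies on; x along the bolt, head to nut; may have rolled about x.
- worn_70: Worn, rust-brown bolt in the blue bin; only one of the three worn ones is there (others None). M14 hex bolt, nut run on, lying: 70 mm long overall (head 9, bare shank 45, nut 12, thread end 4), shank 14 mm diameter, hexagons 22 mm across flats, 124 g. Origin on its axis midway between head and nut, 11 mm above what it lies on; x along the bolt, head to nut; may have rolled about x.
- worn_90: Worn, rust-brown bolt in the blue bin; only one of the three worn ones is there (others None). M14 hex bolt, nut run on, lying: 90 mm long overall (head 9, bare shank 65, nut 12, thread end 4), shank 14 mm diameter, hexagons 22 mm across flats, 148 g. Origin on its axis midway between head and nut, 11 mm above what it lies on; x along the bolt, head to nut; may have rolled about x.
- worn_110: Worn, rust-brown bolt in the blue bin; only one of the three worn ones is there (others None). M14 hex bolt, nut run on, lying: 110 mm long overall (head 9, bare shank 85, nut 12, thread end 4), shank 14 mm diameter, hexagons 22 mm across flats, 172 g. Origin on its axis midway between head and nut, 11 mm above what it lies on; x along the bolt, head to nut; may have rolled about x.
- bin: Blue plastic job bin, open-topped, fixed to the bench: 170 mm (x) by 210 mm (y) outside, 50 mm high, walls and floor 4 mm. Origin at the centre of its underside, z up. The worn bolt lies in its +y half, roughly along the bin's x.
- chest_front (a point): Red steel chest with two drawers, fixed to the bench: 260 mm deep (x), 300 mm wide (y), 150 mm high. This point: bottom middle of its front face, which faces its own -x; y along the front, z up. Only the top drawer is used.
- chest_drawer0 (a joint): Top drawer of the red chest: travel in m, 0 fully shut, 0.18 fully out (slides towards the chest's -x); it slides against about 1 N and stays where it is left. It starts shut or up to 30 mm out. At 0.165 the front 158 mm of its floor are clear of the chest.
- chest_drawer0_handle (a point): Middle of the top drawer's steel bar handle, 112 mm above the bench: a 120 mm level bar about 10 mm thick along the chest's y, its axis 35 mm in front of the drawer's face; a finger fits behind it from above. Axes as the chest.
- drawer_floor (a point): Point on the top drawer's inner floor, at the middle of the foot of its front panel's inner face (moves with the drawer), 85 mm above the bench. From it the floor runs 215 mm along +x (to the drawer's back) and 129 mm to each side in y; side walls stand 43 mm and the front panel 53 mm above it. z up.
- carburettor: Bystander: greyish-brown twin-barrel carburettor, 90 by 115 mm, 96 mm high, standing on a blue paper towel. Origin at the centre of its underside.
- spray_can: Bystander: spray can, red and white, 58 mm diameter, 160 mm high, standing. Origin at the centre of its underside.
- wrench: Bystander: steel wrench 170 mm long, lying flat. Origin under its middle.
There are look-alikes about, which are no part of the job. Leave any turquoise look-alike of the bolt_110b alone.

How it is judged:
By the outcome, as a careful person would: the job done as asked, in the order asked, and still so for the second after the job is handed in, with the robot touching nothing.
Of bolt_70a, bolt_90a, bolt_110a only 1 to 3 are there at a start; the rules pass over those that are not, and their reading is None.
Of worn_70, worn_90, worn_110 only 1 to 1 are there at a start; the rules pass over those that are not, and their reading is None.
At some moment in a run one of bolt_70a, bolt_70b, bolt_90a, bolt_90b, bolt_110a, bolt_110b may be knocked a few centimetres aside while the robot is not near it.
Once in a run the grip may slacken for a moment while it holds something.
It also fails if it takes over 210 s, if anything falls off the work surface, if the arm or the gripper's body presses on something with over 40 N, if the wrist force passes 120 N, or if a joint passes its speed limit or range.

ROBOT

A 7-joint arm with a two-finger parallel gripper is mounted at the origin on the work surface. World frame = base frame: x ahead of the robot, y to its left, z up, the work surface at z = 0. Lengths are in m, angles in rad, forces in N, time in s.
With the tool pointing down it reaches from about 0.425 to 0.875 m from the base axis. Payload 4.7 kg.
Tool frame: the origin (TCP) lies at the very end of the fingers, on their centre line; the grasp point (between the pads) lies 19 mm behind it; z points along the fingers, y is the line along which they close (so a half turn about z gives the same grasp; the last joint's range is limited). The gripper opens to 87 mm and grips with 3 to 60 N. Pads are 19 mm wide; open, the fingers measure 117 mm over their backs; the gripper's body (75 mm by 190 mm) begins 51 mm behind the grasp point.
Start: joints at [-1.122, 0.321, -0.07, 1.45, 0.023, 1.371, -0.057], TCP at [0.274, 0.59, 0.202] pointing down, gripper open.
Joint ranges: [-2.86, 2.86], [-0.3, 2.09], [-1.38, 1.24], [0.06, 2.45], [-1.56, 4.7], [0.09, 2.05], [-2.69, 2.69]. Speed limits (rad/s): [2.57, 2.57, 3.14, 3.14, 3.14, 3.14, 3.14].

INTERFACE

Orientations are given as a unit quaternion [w, x, y, z].
In Python, from workcell import ctrl gives the robot as it stands.
- The arm moves only by the tool drive_tool, never from a script. Its argument "series" is one flat list of numbers, 4 for each row, row after row: the shift along the tool's x, y, z in units of 25 mm (1.0 is 25 mm), then the turn about the tool's z in units of 5 degrees (1.0 is 5 degrees). In form: [tx, ty, tz, roll, tx, ty, tz, roll, ...]. A call has 1 to 8 rows; each row is the pose to reach, as a shift and turn from the pose commanded when the call began, along the tool's axes at that moment; what a row does not reach only later rows make up. A row lasts 1/10 s, in which the tool goes at most 50 mm and 8.59 degrees, less where a joint would pass 70% of its speed; a pose out of reach is approached as far as the arm can. A call with a gripper value outside its range is refused whole. "fingers" is the opening, from 0 (shut) to 1 (fully open), set as the call begins (left out, the last holds). The fingers move at their own pace and stop on an object; "newtons" is the grip in N (left out, the last holds). Time passes only in rows, so rows that repeat a pose let the fingers close. It gives the time, the measured TCP pose, the force, the opening and the grip force at its end, in the units of the state.
- ctrl.get_obs(): the state, without advancing time (a new reading comes with each control period).
- ctrl.camera(name): name is "side" or "top"; returns a dict with "pixels" (384x512x3 uint8, red, green, blue), "mtx" (3x3 intrinsics, pixels), "dist_coeffs" ([k1, k2, p1, p2, k3] as OpenCV has them; the pictures are not rectified), "rvec" (rotation vector, rad) and "tvec" (3), from world to camera coordinates, as OpenCV has them. Camera axes: x right, y down, z forward; pixel columns grow to the right and rows downward; lengths in m; the calibration is good to about 2 mm. A picture is of the moment at which its call begins. There is no depth.
- ctrl.close_job(): hands the job in; it is judged then, once.
The state is a dict: "time_s": time; "qpos": joint angles; "qvel": joint speeds; "joint_efforts": joint torques, N m; "ee_pos": TCP position; "orientation": TCP orientation; "force": force on the tool from outside, world axes, zero at the start; "wrist_torque": the same for the moment, N m; "gripper_width": opening from 0.0 (shut) to 1.0 (fully open); "finger_force": force on a finger pad.
Only numpy, scipy, OpenCV 4.12 (cv2) and the standard library are available. Lean on these libraries where they do the work, as an engineer would, in place of code of your own. Each camera call takes 0.05 s, during which the arm holds its last target. There are 200 camera calls.

## Working session

There is one attempt and no reset: what is moved stays moved. The work goes in short steps, Python scripts to look and compute and a tool call to move; the robot and the scene stay as the last step left them, time stands still between calls to the robot, and variables do not carry over. Pictures are saved under pics/ and viewed, at most 14 in all, crops included, and the job is handed in when it is done.

Besides the shell and the picture viewer there is one more tool, called after ">>>" as a command line: name --argument value ..., lists and objects as JSON in quotes. drive_tool: Moves the arm, as the interface text tells. Its arguments: {"type":"object","properties":{"series":{"type":"array"},"fingers":{"type":"number"},"newtons":{"type":"number"}},"required":["series"]}

```bash
mkdir -p pics; ls
cat > h.py <<'E'
import numpy as np, cv2
from workcell import ctrl
def snap(n,name=None,up=None):
    c=ctrl.camera(n)
    if name: 
        im=cv2.cvtColor(c["pixels"],cv2.COLOR_RGB2BGR)
        if up: 
            r0,r1,c0,c1=up; im=im[r0:r1,c0:c1]
            f=min(800/im.shape[1],600/im.shape[0]); im=cv2.resize(im,None,fx=f,fy=f,interpolation=cv2.INTER_CUBIC)
        else: im=cv2.resize(im,(800,600),interpolation=cv2.INTER_CUBIC)
        cv2.imwrite("pics/"+name,im)
    return c
def ray(c,px,z):
    p=np.array(px,float).reshape(-1,1,2)
    u=cv2.undistortPoints(p,np.array(c["mtx"]),np.array(c["dist_coeffs"])).reshape(-1,2)
    R=cv2.Rodrigues(np.array(c["rvec"],float))[0]; t=np.array(c["tvec"],float).ravel()
    o=-R.T@t; d=np.c_[u,np.ones(len(u))]@R
    s=(z-o[2])/d[:,2]
    return o+d*s[:,None]
def proj(c,P):
    return cv2.projectPoints(np.array(P,float).reshape(-1,1,3),np.array(c["rvec"],float),np.array(c["tvec"],float),np.array(c["mtx"]),np.array(c["dist_coeffs"]))[0].reshape(-1,2)
E
python3 - <<'E'
from h import *
a=snap("top","t0.png"); b=snap("side","s0.png")
for c in(a,b):
    R=cv2.Rodrigues(np.array(c["rvec"],float))[0];print(-R.T@np.array(c["tvec"]).ravel(),R[2])
o=ctrl.get_obs();print(o)
E
```

```text
pics
[0.32332535 0.12083168 1.21708581] [ 0.20113941 -0.00460352 -0.97955181]
[0.45694164 0.99014404 1.04415312] [ 0.07328062 -0.68201969 -0.72765314]
{'time_s': 0.1, 'qpos': array([-1.12191621,  0.32176173, -0.07009751,  1.45154103,  0.02263603,
        1.37078089, -0.05692201]), 'qvel': array([ 1.22338211e-05, -2.70684826e-03, -9.71278320e-04, -1.57323811e-03,
       -1.85998633e-03,  5.26224950e-04,  6.35196694e-04]), 'joint_efforts': array([-2.12145437e-04, -4.92572415e+01, -4.05681375e-01, -3.13398814e+01,
       -6.41602417e-02,  3.95328866e-02,  9.06138575e-05]), 'ee_pos': array([0.27361912, 0.58903206, 0.20096868]), 'orientation': array([-1.23380948e-04,  2.15669609e-01,  9.76466023e-01, -8.43045891e-04]), 'force': array([0.01395451, 0.06175417, 0.45498984]), 'wrist_torque': array([-0.00327449, -0.0185048 ,  0.02851647]), 'finger_force': 0.0, 'gripper_width': 0.9977848641943615}
```

View pics/t0.png

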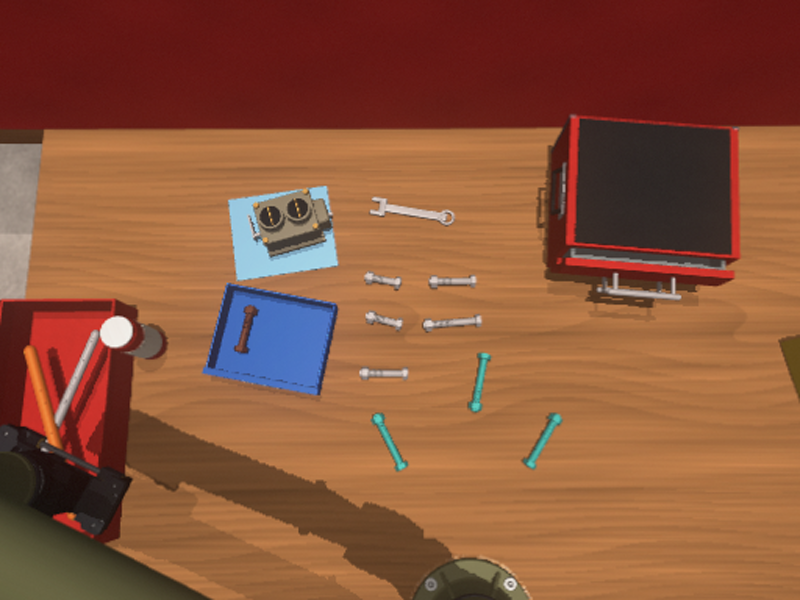

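View pics/s0.png

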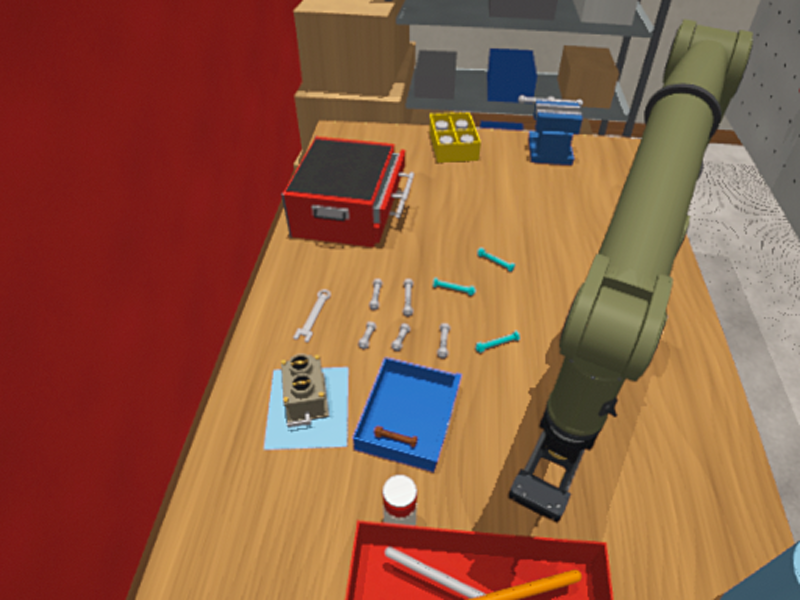

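Top view: worn bolt at about (245,330) in the blue bin. Five bright bolts sit at (383,281), (453,282), (384,321), (452,323) and (384,373), with three turquoise look-alikes below them. The wrench is at (412,211), the drawer is slightly open, and its handle is at (640,293).

```bash
cat >> h.py <<'E'
def bolts(c,z=0.011,worn=False,box=(100,300,210,340),zmin=40,show=True):
    hsv=cv2.cvtColor(c["pixels"],cv2.COLOR_RGB2HSV).astype(int); H,S,V=hsv[...,0],hsv[...,1],hsv[...,2]
    if worn: m=((H<20)|(H>170))&(S>60)&(V<180)
    else: m=(S<60)&(V>90)
    r0,r1,c0,c1=box; k=np.zeros(m.shape,np.uint8); k[r0:r1,c0:c1]=m[r0:r1,c0:c1]
    k=cv2.morphologyEx(k,cv2.MORPH_CLOSE,np.ones((3,3),np.uint8))
    n,l,st,ce=cv2.connectedComponentsWithStats(k)
    out=[]
    for i in range(1,n):
        if st[i,4]<zmin: continue
        ys,xs=np.nonzero(l==i); P=ray(c,np.c_[xs,ys],z)[:,:2]
        (cx,cy),(w,h),a=cv2.minAreaRect(P.astype(np.float32)*1000)
        cov=np.cov(P.T);ev,vec=np.linalg.eigh(cov);d=vec[:,1]
        s=(P-P.mean(0))@d; mid=P.mean(0)+d*(s.max()+s.min())/2
        out.append((ce[i],mid,np.degrees(np.arctan2(d[1],d[0])),(s.max()-s.min())*1000,min(w,h),st[i,4]))
        if show: print(ce[i].round(1),"mid",mid.round(4),"ang %.1f len %.1f wid %.1f n %d"%out[-1][2:])
    return out
E
python3 - <<'E'
from h import *
a=snap("top");b=snap("side")
print("new");bolts(a)
print("worn");bolts(a,0.015,True,(185,250,135,212))
print("side");bolts(b,0.011,False,(170,235,220,300),30)
print("wornS");bolts(b,0.015,True,(265,290,230,275))
# bin: blue mask
hsv=cv2.cvtColor(a["pixels"],cv2.COLOR_RGB2HSV); 
m=cv2.inRange(hsv,(105,120,40),(125,255,255));n,l,st,ce=cv2.connectedComponentsWithStats(m);i=1+st[1:,4].argmax()
ys,xs=np.nonzero(l==i);P=ray(a,np.c_[xs,ys],0.05)[:,:2];r=cv2.minAreaRect((P*1000).astype(np.float32));print("bin",r)
# handle
print("handle",ray(a,np.array([[599,291],[680,296]])/1.5625,0.117).round(4))
print("chest top front/back corners",ray(a,np.array([[571,243],[737,259],[573,116],[739,129]])/1.5625,0.15).round(4))
print("handle side",ray(b,np.array([[398,215],[411,175]])/1.5625,0.112).round(4))
E
```

```text
new
[262.7 135.2] mid [0.7626 0.0958] ang 79.8 len 166.9 wid 36.0 n 309
[244.7 178.7] mid [0.6237 0.1541] ang 79.5 len 69.4 wid 22.7 n 116
[288.8 179.5] mid [0.6206 0.0194] ang 90.5 len 85.8 wid 21.9 n 139
[245.  204.5] mid [0.5438 0.1533] ang 75.4 len 70.3 wid 23.5 n 126
[288.7 206.1] mid [0.5381 0.0214] ang 94.7 len 109.4 wid 22.1 n 177
[244.6 238.5] mid [0.4417 0.1536] ang 89.5 len 88.8 wid 20.7 n 151
worn
[137.5 196.5] mid [0.5548 0.477 ] ang 175.9 len 101.5 wid 24.0 n 162
[194.3 186.9] mid [0.5977 0.3105] ang 93.2 len 78.5 wid 15.5 n 81
[157. 210.] mid [0.5276 0.416 ] ang 168.1 len 89.2 wid 21.8 n 145
[209.1 238.9] mid [0.452 0.258] ang 174.2 len 83.8 wid 17.6 n 88
[151.1 246.3] mid [0.418  0.4078] ang 83.9 len 140.6 wid 25.5 n 242
side
[240.1 187.9] mid [0.6209 0.0155] ang 91.2 len 99.6 wid 17.9 n 81
[260.6 190. ] mid [0.539 0.015] ang 94.4 len 125.2 wid 19.3 n 105
[234.5 214.3] mid [0.6234 0.1504] ang 81.3 len 80.2 wid 23.1 n 83
[255.9 215.4] mid [0.5441 0.1487] ang 77.1 len 82.7 wid 22.0 n 86
[283.4 217.8] mid [0.4423 0.1486] ang 88.7 len 100.8 wid 21.9 n 104
wornS
[252.4 278.8] mid [0.5286 0.4149] ang 168.3 len 87.3 wid 22.6 n 119
bin ((504.08245849609375, 360.9346618652344), (213.57522583007812, 172.07139587402344), 79.01998138427734)
handle [[ 0.5738 -0.232   0.117 ]
 [ 0.564  -0.3738  0.117 ]]
chest top front/back corners [[ 0.6524 -0.1785  0.15  ]
 [ 0.6217 -0.4628  0.15  ]
 [ 0.8926 -0.1958  0.15  ]
 [ 0.8643 -0.4924  0.15  ]]
handle side [[ 0.5823 -0.1793  0.112 ]
 [ 0.5641 -0.3659  0.112 ]]
```

Run:
```python
from h import *
snap("top","chest.png",(60,220,320,500))
```

```text
(no output)
```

View pics/chest.png

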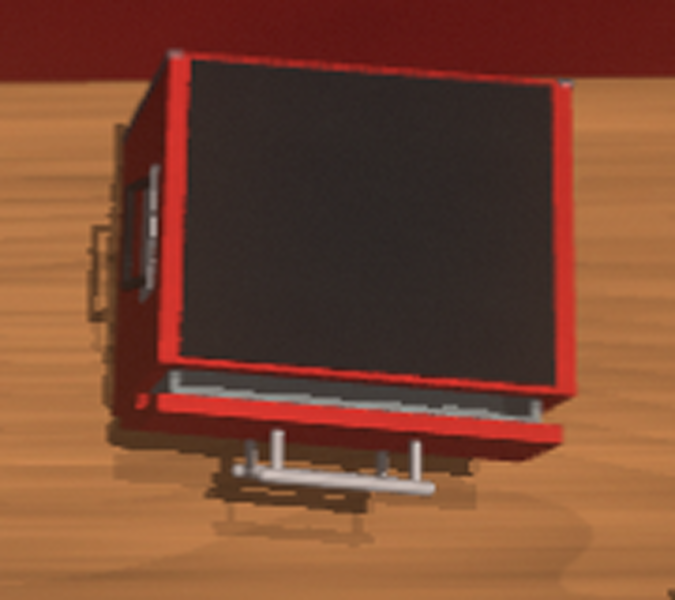

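Crop: the top handle bar runs from about (240,470) to (433,489), and the chest-top front edge from (160,360) to (577,395). The worn bolt measures 89 mm, so the 90 mm bolts at (0.442,0.152) and (0.621,0.018) go in the bin. The two 70s and the 110 go in the drawer.

```bash
cat >> h.py <<'E'
from scipy.spatial.transform import Rotation as Rn
def plan(wps,pos=None,R=None):
    """wps: (x,y,z,closing angle deg). Prints each leg in tool units, relative to previous waypoint."""
    o=ctrl.get_obs()
    q=o["orientation"]; R=Rn.from_quat(q,scalar_first=True).as_matrix(); p=o["ee_pos"]
    print("t %.1f pos"%o["time_s"],p.round(4),"w %.3f ff %.1f q7 %.2f F"%(o["gripper_width"],o["finger_force"],o["qpos"][6]),o["force"].round(1))
    yaw=np.degrees(np.arctan2(R[1,1],R[0,1]))
    for x,y,z,a in wps:
        d=np.array([x,y,z])-p; u=R.T@d/0.025
        dy=(a-yaw+90)%180-90
        print("leg to",(x,y,z,a),"shift",u.round(2),"roll %.2f"%(-dy/5),"dist mm",(np.linalg.norm(d)*1000).round())
        p=np.array([x,y,z]); yaw+=dy
        c,s=np.cos(np.radians(yaw)),np.sin(np.radians(yaw)); Y=np.array([c,s,0]);Z=np.array([0,0,-1.]);R=np.c_[np.cross(Y,Z),Y,Z]
E
python3 - <<'E'
from h import *
a=snap("top")
px=lambda u,v:(320+u/3.75,60+v/3.75)
h=ray(a,[px(240,468),px(433,488)],0.115);f=ray(a,[px(160,360),px(577,395)],0.15);bk=ray(a,[px(168,52),px(573,80)],0.15)
print("handle",h.round(4),"front",f.round(4),"back",bk.round(4))
for n,v in(("h",h[1]-h[0]),("f",f[1]-f[0]),("side",f[0]-bk[0])):print(n,np.degrees(np.arctan2(v[1],v[0])),np.linalg.norm(v))
print("can top",ray(a,[(115/1.5625,333/1.5625)],0.16),"carb",ray(a,[(290/1.5625,225/1.5625)],0.06))
yb=np.radians(79.);by=np.array([np.cos(yb),np.sin(yb)]);bc=np.array([.504,.361])
for o in(-.055,0):print("bin spot",bc+by*o)
plan([(.442,.151,.12,0),(.442,.151,.003,0),(.442,.151,.12,0),(.493,.307,.12,79),(.493,.307,.012,79),(.493,.307,.15,79)])
E
```

```text
handle [[ 0.5783 -0.2347  0.115 ]
 [ 0.5624 -0.3752  0.115 ]] front [[ 0.6511 -0.1709  0.15  ]
 [ 0.6229 -0.4688  0.15  ]] back [[ 0.8938 -0.1904  0.15  ]
 [ 0.868  -0.4923  0.15  ]]
h -96.45261698122617 0.14140178690571134
f -95.41231858373604 0.2992516587686514
side 175.40464728802658 0.24347055301852435
can top [[0.49612512 0.59654482 0.16      ]] carb [[0.71845894 0.3287735  0.06      ]]
bin spot [0.49350551 0.3070105 ]
bin spot [0.504 0.361]
t 0.3 pos [0.2738 0.5893 0.2016] w 1.002 ff 0.0 q7 -0.06 F [ 0.8  0.5 -0.4]
leg to (0.442, 0.151, 0.12, 0) shift [-13.49 -13.07   3.27] roll 13.02 dist mm 477.0
leg to (0.442, 0.151, 0.003, 0) shift [0.   0.   4.68] roll -0.00 dist mm 117.0
leg to (0.442, 0.151, 0.12, 0) shift [ 0.    0.   -4.68] roll -0.00 dist mm 117.0
leg to (0.493, 0.307, 0.12, 79) shift [6.24 2.04 0.  ] roll -15.80 dist mm 164.0
leg to (0.493, 0.307, 0.012, 79) shift [0.   0.   4.32] roll -0.00 dist mm 108.0
leg to (0.493, 0.307, 0.15, 79) shift [ 0.    0.   -5.52] roll -0.00 dist mm 138.0
```

>>> drive_tool --series '[-1.5, -1.5, 0, 1.6, -3.2, -3.2, 0, 3.2, -5, -5, 0.5, 4.8, -7, -6.8, 1, 6.5, -8.5, -8.5, 1.5, 8.2, -10.5, -10, 2, 9.9, -12, -11.7, 2.8, 11.5, -13.49, -13.07, 3.27, 13]' --fingers 0.6 --newtons 30

```text
time_s: 1.1
ee_pos: [0.4147, 0.2205, 0.1397]
orientation: [-0.0, 0.708, 0.706, 0.001]
force: [1.7, 0.6, -0.1]
gripper_width: 0.602
finger_force: 0.0
```

>>> drive_tool --series '[-13.49, -13.07, 3.27, 13]'

```text
time_s: 1.2
ee_pos: [0.384, 0.1828, 0.1305]
orientation: [0.001, 0.762, 0.648, 0.0]
force: [-0.7, -0.1, 0.7]
gripper_width: 0.604
finger_force: 0.0
```

Run:
```python
from h import *
plan([(.442,.151,.10,0)])
a=snap("top");bolts(a,box=(175,300,210,340))
```

```text
t 1.2 pos [0.384  0.1828 0.1305] w 0.604 ff 0.0 q7 -0.70 F [-0.7 -0.1  0.7]
leg to (0.442, 0.151, 0.1, 0) shift [-0.88  2.49  1.23] roll -1.85 dist mm 73.0
[245.1 178.9] mid [0.6232 0.1541] ang 80.3 len 69.3 wid 22.5 n 114
[288.8 179.5] mid [0.6206 0.0194] ang 90.5 len 85.8 wid 21.9 n 139
[245.  204.5] mid [0.5438 0.1533] ang 75.4 len 70.3 wid 23.5 n 126
[288.7 206.1] mid [0.5381 0.0214] ang 94.7 len 109.4 wid 22.1 n 177
[255.3 238.4] mid [0.4416 0.1254] ang 91.3 len 32.9 wid 20.7 n 59
```

>>> drive_tool --series '[-0.5, 1.3, 0.6, -1, -0.88, 2.49, 1.23, -1.85, -0.88, 2.49, 1.23, -1.85, -0.88, 2.49, 1.23, -1.85]'

```text
time_s: 1.65
ee_pos: [0.438, 0.1559, 0.1002]
orientation: [-0.0, 0.703, 0.711, -0.001]
force: [-0.1, -0.1, 0.3]
gripper_width: 0.598
finger_force: 0.0
```

Run:
```python
from h import *
plan([(.442,.151,.003,0)])
```

```text
t 1.6 pos [0.438  0.1559 0.1002] w 0.598 ff 0.0 q7 -0.39 F [-0.1 -0.1  0.3]
leg to (0.442, 0.151, 0.003, 0) shift [-0.2   0.16  3.89] roll 0.14 dist mm 97.0
```

>>> drive_tool --series '[-0.2, 0.16, 1.5, 0.1, -0.2, 0.16, 2.8, 0.1, -0.2, 0.16, 3.5, 0.1, -0.2, 0.16, 3.89, 0.1, -0.2, 0.16, 3.89, 0.1, -0.2, 0.16, 3.89, 0.1]'

```text
time_s: 2.25
ee_pos: [0.443, 0.1519, 0.0042]
orientation: [0.0, 0.705, 0.709, 0.001]
force: [0.3, -0.3, 0.2]
gripper_width: 0.598
finger_force: 0.0
```

>>> drive_tool --series '[0, 0, 0, 0, 0, 0, 0, 0, 0, 0, 0, 0, 0, 0, 0, 0, 0, 0, 0, 0, 0, 0, 0, 0, 0, 0, 0, 0]' --fingers 0 --newtons 40

```text
time_s: 2.95
ee_pos: [0.4424, 0.151, 0.0032]
orientation: [-0.0, 0.706, 0.709, 0.0]
force: [0.3, 0.5, -0.2]
gripper_width: 0.058
finger_force: 0.0
```

Run:
```python
from h import *
print(ctrl.get_obs()["gripper_width"])
snap("side","g1.png",(150,270,200,360))
```

```text
0.05754415909155299
```

View pics/g1.png

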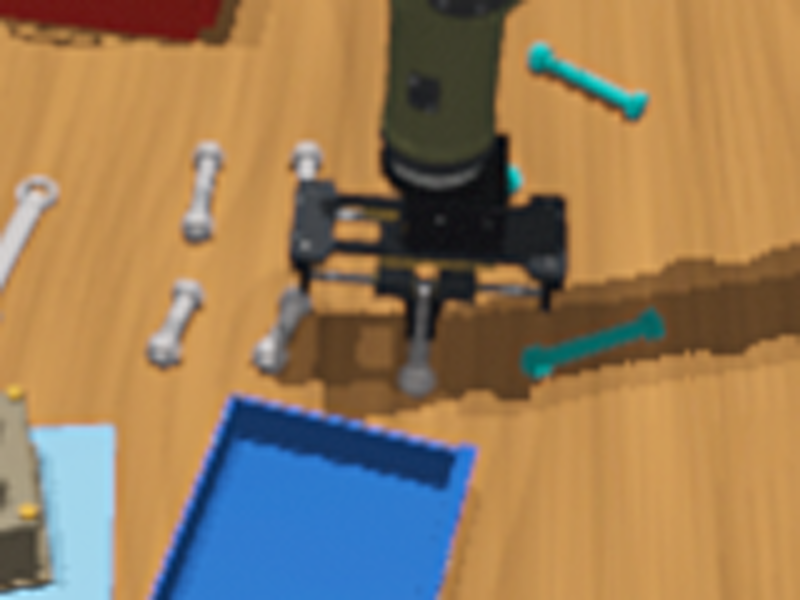

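The crop shows the bolt at (420,340) still between the closed fingers. I'll hold longer and then lift to test the grip.

>>> drive_tool --series '[0, 0, 0, 0, 0, 0, 0, 0, 0, 0, 0, 0, 0, 0, -0.6, 0, 0, 0, -1.2, 0, 0, 0, -1.2, 0, 0, 0, -1.2, 0]'

```text
time_s: 3.7
ee_pos: [0.4425, 0.1511, 0.0331]
orientation: [0.0, 0.706, 0.709, 0.0]
force: [0.9, -0.3, 0.4]
gripper_width: 0.005
finger_force: 0.0
```

Run:
```python
from h import *
plan([])
snap("side","g2.png",(150,270,200,360))
```

```text
t 3.7 pos [0.4425 0.1511 0.0331] w 0.005 ff 0.0 q7 -0.34 F [ 0.9 -0.3  0.4]
```

View pics/g2.png

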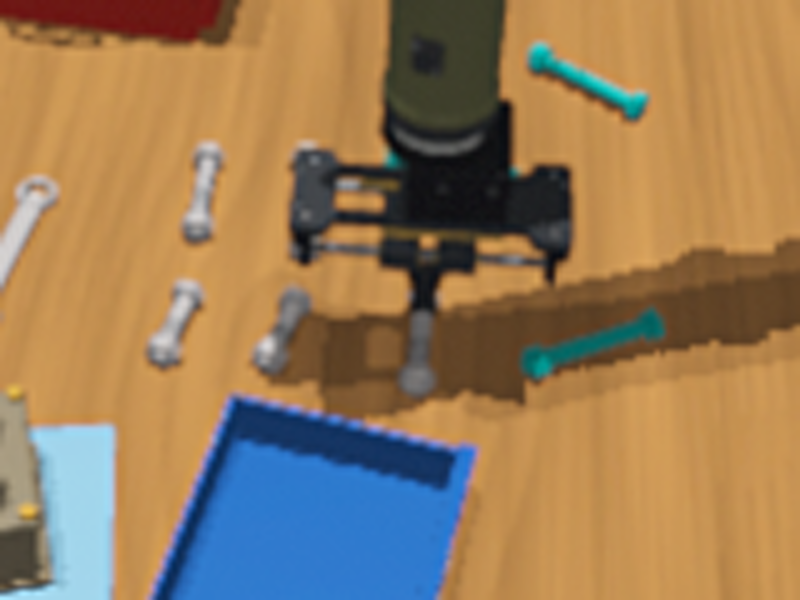

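The crop shows the fingers shut above the shank at about (420,300), and the bolt has not been lifted. I'll check where the TCP and the bolt really are.

Run:
```python
from h import *
o=ctrl.get_obs();p=o["ee_pos"]
a=snap("top");b=snap("side")
print("side",bolts(b,0.011,False,(170,235,220,300),20,)and"")
print("top",bolts(a,0.011,False,(170,260,210,310),20)and"")
q=[p,p+[0,0,.05],[.442,.151,.011],[.442,.151,.018]]
pb=proj(b,q);pa=proj(a,q)
print("side crop coords",((pb-[200,150])*5).round(0).tolist())
print("top px",pa.round(1).tolist())
snap("top","g3.png",(170,290,200,360))
```

```text
[240. 188.] mid [0.621  0.0156] ang 91.0 len 100.0 wid 17.9 n 82
[234.5 214.3] mid [0.6234 0.1504] ang 81.3 len 80.2 wid 23.1 n 83
[255.9 215.7] mid [0.5438 0.1504] ang 75.3 len 79.1 wid 22.2 n 79
[282.8 225.2] mid [0.4427 0.185 ] ang 78.4 len 29.7 wid 21.7 n 37
side 
[244.7 178.7] mid [0.6236 0.1547] ang 79.2 len 70.6 wid 22.7 n 119
[288.8 179.5] mid [0.6205 0.0194] ang 90.6 len 85.8 wid 21.9 n 140
[288.7 206.1] mid [0.5381 0.0214] ang 94.7 len 109.4 wid 22.1 n 177
top 
side crop coords [[419.0, 320.0], [423.0, 275.0], [418.0, 339.0], [418.0, 333.0]]
top px [[245.7, 237.6], [245.3, 235.8], [245.9, 238.4], [245.8, 238.1]]
```

View pics/g3.png

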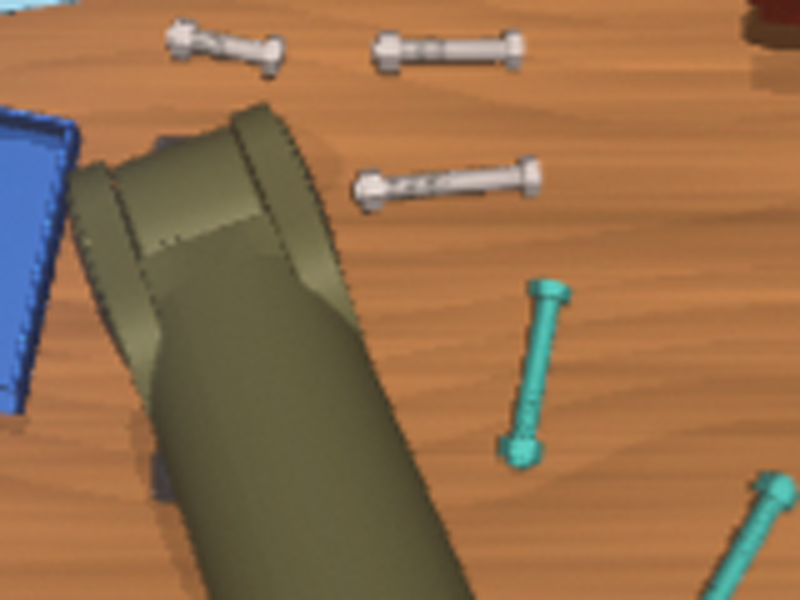

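>>> drive_tool --series '[0, 0, 0, 0, 0, 0, 0, 0, 0, 0, 0, 0, 0, 0, 0.5, 0, 0, 0, 1, 0, 0, 0, 1.2, 0, 0, 0, 1.24, 0, 0, 0, 1.24, 0]' --fingers 0.5

```text
time_s: 4.7
ee_pos: [0.4422, 0.1508, 0.0018]
orientation: [-0.0, 0.706, 0.709, -0.0]
force: [0.3, 0.8, 0.2]
gripper_width: 0.493
finger_force: 0.0
```

>>> drive_tool --series '[0, 0, 0, 0, 0, 0, 0, 0, 0, 0, 0, 0, 0, 0, 0, 0]' --fingers 0 --newtons 25

```text
time_s: 5.1
ee_pos: [0.4426, 0.1511, 0.0024]
orientation: [0.0, 0.706, 0.709, 0.0]
force: [-0.1, 1.6, -0.6]
gripper_width: 0.221
finger_force: 0.0
```

>>> drive_tool --series '[0, 0, 0, 0, 0, 0, 0, 0]'

```text
time_s: 5.3
ee_pos: [0.4425, 0.151, 0.0023]
orientation: [0.0, 0.706, 0.709, 0.0]
force: [0.1, 0.9, -0.2]
gripper_width: 0.052
finger_force: 0.0
```

Run:
```python
from h import *
plan([])
snap("side","g4.png",(190,240,250,316))
```

```text
t 5.3 pos [0.4425 0.151  0.0023] w 0.052 ff 0.0 q7 -0.32 F [ 0.1  0.9 -0.2]
```

View pics/g4.png

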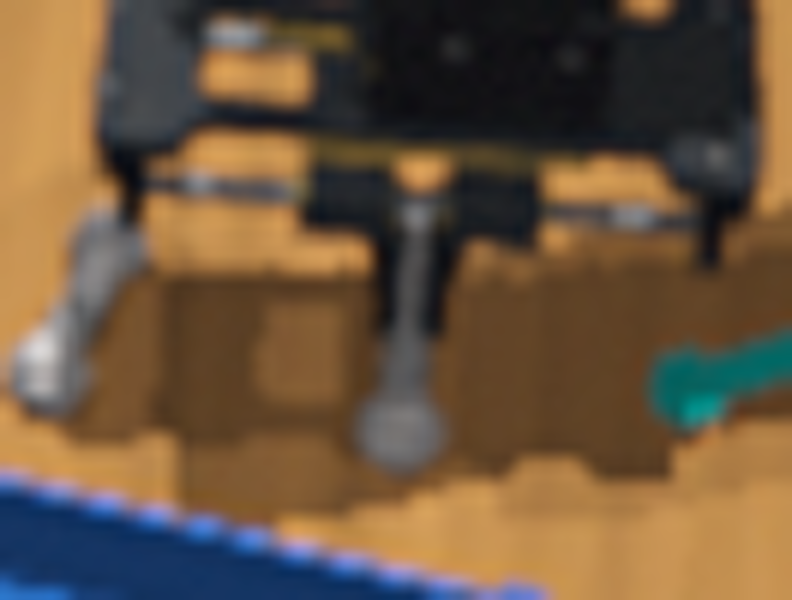

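The crop shows the shank at (410,330) straddled by the fingers, seen through the gap, with width reading 0.05. I'll keep closing.

>>> drive_tool --series '[0, 0, 0, 0, 0, 0, 0, 0, 0, 0, 0, 0, 0, 0, 0, 0]'

```text
time_s: 5.75
ee_pos: [0.4424, 0.151, 0.0022]
orientation: [-0.0, 0.706, 0.709, 0.0]
force: [1.2, 0.9, -0.1]
gripper_width: 0.005
finger_force: 0.0
```

>>> drive_tool --series '[0, 0, 0, 0, 0, 0, 0, 0, 0, 0, 0, 0, 0, 0, 0, 0, 0, 0, 0, 0, 0, 0, 0, 0]'

```text
time_s: 6.35
ee_pos: [0.4424, 0.151, 0.0022]
orientation: [0.0, 0.706, 0.709, 0.0]
force: [-0.1, -0.2, 0.9]
gripper_width: 0.006
finger_force: 0.0
```

Run:
```python
from h import *
b=snap("side");p=ctrl.get_obs()["ee_pos"]
print(proj(b,[p+[0,.0095,0],p+[0,.0095,.02],p+[0,.0095,.05]]).round(1))
g=cv2.cvtColor(b["pixels"],cv2.COLOR_RGB2GRAY)
for r in range(205,236): print(r,g[r,274:296])
```

```text
[[283.2 221.3]
 [283.5 217.9]
 [283.9 212.6]]
205 [121  96  48  38  40  42  40  39  37  57  83 105  87  41  27  30  30  30
  30  32  78 142]
206 [104  78  38  36  39  40  38  40  39  57  66  70  61  42  33  34  34  30
  31  29  58 109]
207 [122  81  29  25  31  32  32  35  35  58  81  79  58  39  32  34  35  34
  34  34  53  69]
208 [149 106  42  29  30  28  29  28  30  45  68  65  42  30  29  28  29  28
  30  33  76 105]
209 [154 131  95  83  74  63  48  30  28  34  34  35  32  30  32  41  38  33
  28  38 100 140]
210 [155 151 145 143 139 135 109  57  25  24  27  25  25  27  67 101  97  70
  53  51  96 126]
211 [155 160 163 164 152 152 132  66  20  22  27  24  17  31  85 116 113  95
  88  84  92  95]
212 [127 130 133 133 113 116 105  55  17  22  28  23  20  44  85  95  90  88
  96 100  92  83]
213 [70 73 76 74 71 73 71 48 22 32 33 24 25 59 81 79 74 74 82 88 79 69]
214 [67 69 70 70 70 69 69 51 25 31 32 22 37 67 75 74 72 72 74 75 73 70]
215 [84 87 88 87 80 70 69 51 28 25 25 22 47 72 75 74 74 72 74 75 73 69]
216 [96 98 99 98 91 78 69 51 27 26 26 22 51 75 75 73 73 74 74 74 74 70]
217 [ 
[... 1029 characters left out ...]
3  84  76  69  67
  75 107 118 116]
229 [101  99  98  95  89  86  86  90  86  83  81  87  91  96  97  93  89  82
 106 133 137 135]
230 [101  99  97  93  87  84  87  89  87  84  91 100 106 127 139 140 142 130
 134 139 135 134]
231 [ 99  97  94  91  84  85  90  93  96 101 131 148 146 153 157 159 161 149
 139 137 133 133]
232 [102 100  96  91  88 111 128 135 139 142 158 168 164 157 155 157 159 148
 138 135 132 133]
233 [146 143 138 132 126 137 148 154 158 160 164 166 163 157 154 156 158 154
 148 146 143 145]
234 [167 166 159 151 145 144 149 154 158 158 162 164 161 156 153 156 158 159
 156 152 150 152]
235 [156 162 152 142 145 149 151 154 158 158 160 163 162 157 154 157 158 158
 156 152 150 152]
```

>>> drive_tool --series '[0, 0, 0, 0, 0, 0, 0, 0, 0, 0, 0, 0, 0, 0, 0, 0, 0, 0, 0, 0, 0, 0, 0, 0, 0, 0, 0, 0]' --fingers 0.5

```text
time_s: 7.1
ee_pos: [0.4424, 0.151, 0.0022]
orientation: [0.0, 0.706, 0.709, 0.0]
force: [-0.4, -0.6, -0.1]
gripper_width: 0.479
finger_force: 0.0
```

Run:
```python
from h import *
b=snap("side");p=ctrl.get_obs()["ee_pos"];plan([])
for s in(-1,1):print(proj(b,[p+[s*.029,.0095,0],p+[s*.029,.0095,.02],p+[s*.029,.0095,.05]]).round(1).tolist())
cv2.imwrite("pics/g5.png",cv2.resize(cv2.cvtColor(b["pixels"][195:235,255:310],cv2.COLOR_RGB2BGR),None,fx=14,fy=14,interpolation=cv2.INTER_NEAREST))
```

```text
t 7.2 pos [0.4424 0.151  0.0022] w 0.487 ff 0.0 q7 -0.32 F [-0.6  0.5  0.4]
[[291.1, 221.9], [291.4, 218.5], [292.0, 213.2]]
[[275.3, 220.7], [275.5, 217.2], [275.8, 212.0]]
```

View pics/g5.png

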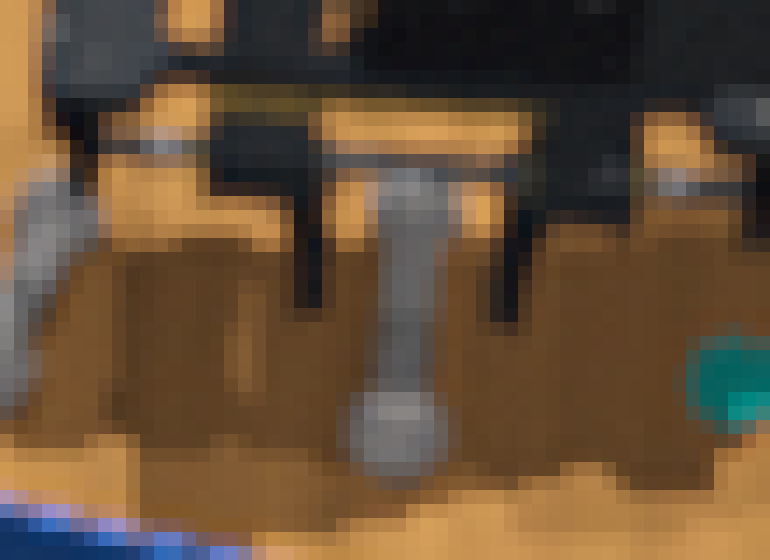

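The enlarged crop shows the fingertips ending at raw rows 217–218, about 3–4 px above where the reported TCP projects. The real tips therefore sit about 15–20 mm above the reported TCP, so I'll descend gently while watching the force.

>>> drive_tool --series '[0, 0, 0.1, 0, 0, 0, 0.2, 0, 0, 0, 0.3, 0, 0, 0, 0.4, 0, 0, 0, 0.4, 0]'

```text
time_s: 7.65
ee_pos: [0.442, 0.1508, -0.0083]
orientation: [-0.0, 0.706, 0.709, -0.0]
force: [-0.2, 0.4, -0.3]
gripper_width: 0.498
finger_force: 0.0
```

>>> drive_tool --series '[0, 0, 0.05, 0, 0, 0, 0.1, 0, 0, 0, 0.15, 0, 0, 0, 0.15, 0]'

```text
time_s: 8.05
ee_pos: [0.4423, 0.1509, -0.0117]
orientation: [-0.0, 0.706, 0.709, -0.0]
force: [-0.7, 0.8, -0.8]
gripper_width: 0.499
finger_force: 0.0
```

>>> drive_tool --series '[0, 0, 0.05, 0, 0, 0, 0.1, 0, 0, 0, 0.12, 0, 0, 0, 0.12, 0]'

```text
time_s: 8.45
ee_pos: [0.4424, 0.1509, -0.0146]
orientation: [-0.0, 0.706, 0.709, -0.0]
force: [-0.7, 0.4, -0.5]
gripper_width: 0.502
finger_force: 0.0
```

>>> drive_tool --series '[0, 0, 0, 0, 0, 0, 0, 0, 0, 0, 0, 0, 0, 0, 0, 0, 0, 0, 0, 0, 0, 0, 0, 0, 0, 0, 0, 0]' --fingers 0 --newtons 30

```text
time_s: 9.15
ee_pos: [0.4424, 0.151, -0.0145]
orientation: [-0.0, 0.706, 0.709, 0.0]
force: [0.5, -0.6, 0.5]
gripper_width: 0.15
finger_force: 30.0
```

Gripped: width 0.15 at 30 N. The usable grasp height is a reported z of −0.0145. Next, lift and carry to the bin.

>>> drive_tool --series '[0, 0, -1, 0, 0, 0, -2.5, 0, 0, 0, -4, 0, 0, 0, -4, 0, 0, 0, -4, 0]'

```text
time_s: 9.65
ee_pos: [0.4426, 0.1512, 0.0858]
orientation: [0.0, 0.706, 0.709, 0.001]
force: [0.0, -0.5, -2.2]
gripper_width: 0.147
finger_force: 30.0
```

Run:
```python
from h import *
plan([(.493,.307,.09,79),(.493,.307,-.009,79),(.493,.307,.09,79),(.6206,.0165,.09,0.5)])
b=snap("side");a=snap("top");bolts(a,box=(175,260,210,340));
print("S");bolts(b,box=(170,235,220,300))
```

```text
t 9.7 pos [0.4426 0.1512 0.0858] w 0.147 ff 30.0 q7 -0.37 F [ 0.  -0.5 -2.2]
leg to (0.493, 0.307, 0.09, 79) shift [ 6.22  2.04 -0.16] roll -15.75 dist mm 164.0
leg to (0.493, 0.307, -0.009, 79) shift [0.   0.   3.96] roll -0.00 dist mm 99.0
leg to (0.493, 0.307, 0.09, 79) shift [ 0.    0.   -3.96] roll -0.00 dist mm 99.0
leg to (0.6206, 0.0165, 0.09, 0.5) shift [ -7.23 -10.43   0.  ] roll 15.70 dist mm 317.0
[245.  178.9] mid [0.6233 0.1548] ang 80.4 len 70.7 wid 22.5 n 115
[288.8 179.5] mid [0.6206 0.0194] ang 90.5 len 85.8 wid 21.9 n 139
[288.7 206.1] mid [0.5381 0.0214] ang 94.7 len 109.4 wid 22.1 n 177
S
[240. 188.] mid [0.621  0.0156] ang 91.0 len 100.0 wid 17.9 n 82
[260.6 197.1] mid [0.5356 0.0538] ang 94.1 len 47.3 wid 19.3 n 44
[234.5 214.3] mid [0.6234 0.1504] ang 81.3 len 80.2 wid 23.1 n 83
[255.9 215.5] mid [0.5437 0.1488] ang 76.2 len 82.6 wid 22.0 n 83
```

>>> drive_tool --series '[0.8, 0.3, -0.16, -1.6, 1.6, 0.5, -0.16, -3.2, 2.4, 0.8, -0.16, -4.8, 3.2, 1.1, -0.16, -6.4, 4, 1.4, -0.16, -8, 4.8, 1.6, -0.16, -9.6, 5.5, 1.8, -0.16, -11.2, 6.22, 2.04, -0.16, -12.8]'

```text
time_s: 10.55
ee_pos: [0.4915, 0.3066, 0.0868]
orientation: [-0.001, 0.22, 0.976, -0.002]
force: [0.2, -0.4, -0.7]
gripper_width: 0.15
finger_force: 30.0
```

>>> drive_tool --series '[0, 0, 0, -1.5, 0, 0, 0, -2.95, 0, 0, 0, -2.95, 0, 0, 0, -2.95]'

```text
time_s: 10.95
ee_pos: [0.492, 0.306, 0.0878]
orientation: [-0.001, 0.098, 0.995, -0.001]
force: [-0.2, -0.0, -1.5]
gripper_width: 0.15
finger_force: 30.0
```

Run:
```python
from h import *
plan([(.493,.307,-.009,79)])
```

```text
t 10.9 pos [0.492  0.306  0.0878] w 0.150 ff 30.0 q7 0.81 F [-0.2 -0.  -1.5]
leg to (0.493, 0.307, -0.009, 79) shift [-0.04  0.06  3.87] roll -0.04 dist mm 97.0
```

>>> drive_tool --series '[0, 0, 1.5, 0, 0, 0, 2.8, 0, 0, 0, 3.4, 0, 0, 0, 3.7, 0, 0, 0, 3.87, 0, 0, 0, 3.87, 0, 0, 0, 3.87, 0]'

```text
time_s: 11.65
ee_pos: [0.4938, 0.3074, -0.006]
orientation: [0.001, 0.096, 0.995, 0.001]
force: [0.0, -0.8, -1.2]
gripper_width: 0.15
finger_force: 30.0
```

>>> drive_tool --series '[0, 0, 0, 0, 0, 0, 0, 0, 0, 0, 0, 0, 0, 0, 0, 0, 0, 0, -1.5, 0, 0, 0, -3.2, 0, 0, 0, -4, 0, 0, 0, -4, 0]' --fingers 0.38

```text
time_s: 12.45
ee_pos: [0.4953, 0.3083, 0.097]
orientation: [0.003, 0.096, 0.995, 0.003]
force: [0.0, -0.7, -0.4]
gripper_width: 0.379
finger_force: 0.0
```

Run:
```python
from h import *
plan([(.6206,.0165,.06,0.5)])
```

```text
t 12.4 pos [0.4953 0.3083 0.097 ] w 0.379 ff 0.0 q7 0.82 F [ 0.  -0.7 -0.4]
leg to (0.6206, 0.0165, 0.06, 0.5) shift [ -7.14 -10.51   1.45] roll 15.70 dist mm 320.0
```

>>> drive_tool --series '[-0.9, -1.3, 0, 1.6, -1.8, -2.6, 0, 3.2, -2.7, -4, 0, 4.8, -3.6, -5.3, 0.3, 6.4, -4.5, -6.6, 0.6, 8, -5.4, -8, 1, 9.6, -6.3, -9.3, 1.2, 11.2, -7.14, -10.51, 1.45, 12.8]' --fingers 0.5

```text
time_s: 13.25
ee_pos: [0.6175, 0.0126, 0.0551]
orientation: [-0.0, 0.611, 0.791, -0.001]
force: [-0.0, 0.4, 0.6]
gripper_width: 0.499
finger_force: 0.0
```

>>> drive_tool --series '[0, 0, 0, 1.5, 0, 0, 0, 2.9, 0, 0, 0, 2.9, 0, 0, 0, 2.9]'

```text
time_s: 13.65
ee_pos: [0.6172, 0.015, 0.0556]
orientation: [-0.0, 0.703, 0.711, -0.001]
force: [-0.0, 1.0, 0.7]
gripper_width: 0.5
finger_force: 0.0
```

Run:
```python
from h import *
b=snap("side")
print("S");bolts(b,box=(170,235,220,300))
a=snap("top");bolts(a,box=(175,260,210,340));
print("bin");bolts(a,0.015,box=(185,250,135,212))
plan([(.6206,.0165,-.0145,0.5)])
```

```text
S
[240.  188.3] mid [0.6209 0.0156] ang 91.2 len 99.9 wid 23.7 n 79
[260.6 190. ] mid [0.539  0.0178] ang 94.2 len 119.7 wid 23.1 n 87
[234.5 214.3] mid [0.6234 0.1504] ang 81.3 len 80.2 wid 23.1 n 83
[255.9 215.4] mid [0.5441 0.1487] ang 77.1 len 82.7 wid 22.0 n 86
[245.1 178.9] mid [0.6232 0.1541] ang 80.3 len 69.3 wid 22.5 n 114
[245.  204.5] mid [0.5438 0.1533] ang 75.4 len 70.3 wid 23.5 n 126
bin
[193.2 222. ] mid [0.4919 0.3071] ang 168.7 len 90.9 wid 24.1 n 169
t 13.8 pos [0.6175 0.0151 0.0561] w 0.504 ff 0.0 q7 0.11 F [ 0.4 -0.1 -0. ]
leg to (0.6206, 0.0165, -0.0145, 0.5) shift [0.05 0.13 2.82] roll 0.03 dist mm 71.0
```

>>> drive_tool --series '[0.05, 0.13, 1.2, 0, 0.05, 0.13, 2, 0, 0.05, 0.13, 2.5, 0, 0.05, 0.13, 2.8, 0, 0.05, 0.13, 2.82, 0, 0.05, 0.13, 2.82, 0]'

```text
time_s: 14.35
ee_pos: [0.6216, 0.0159, -0.0133]
orientation: [0.0, 0.704, 0.71, 0.0]
force: [-0.7, 0.1, 0.1]
gripper_width: 0.5
finger_force: 0.0
```

>>> drive_tool --series '[0, 0, 0, 0, 0, 0, 0, 0, 0, 0, 0, 0, 0, 0, 0, 0, 0, 0, 0, 0, 0, 0, 0, 0, 0, 0, -1, 0, 0, 0, -2, 0]' --fingers 0

```text
time_s: 15.15
ee_pos: [0.6198, 0.0158, 0.0352]
orientation: [-0.001, 0.704, 0.71, -0.001]
force: [-0.4, -0.1, -1.7]
gripper_width: 0.148
finger_force: 30.0
```

Run:
```python
from h import *
plan([(.504,.361,.09,79)])
```

```text
t 15.2 pos [0.6198 0.0158 0.0352] w 0.148 ff 30.0 q7 0.12 F [-0.4 -0.1 -1.7]
leg to (0.504, 0.361, 0.09, 79) shift [13.84 -4.52 -2.19] roll -15.70 dist mm 368.0
```

>>> drive_tool --series '[0.8, -0.2, -1, -1.6, 2.2, -0.6, -2, -3.2, 4, -1.3, -2.4, -4.8, 6, -1.9, -2.4, -6.4, 8, -2.6, -2.4, -8, 10, -3.2, -2.4, -9.6, 12, -3.9, -2.3, -11.2, 13.84, -4.52, -2.19, -12.8]'

```text
time_s: 15.95
ee_pos: [0.507, 0.3541, 0.0911]
orientation: [0.0, 0.218, 0.976, 0.0]
force: [0.7, 1.1, -1.1]
gripper_width: 0.15
finger_force: 30.0
```

>>> drive_tool --series '[0, 0, 0, -1.5, 0, 0, 0, -2.9, 0, 0, 0, -2.9, 0, 0, 0, -2.9]'

```text
time_s: 16.35
ee_pos: [0.5081, 0.3519, 0.0909]
orientation: [-0.0, 0.098, 0.995, -0.0]
force: [-0.2, 0.0, -2.4]
gripper_width: 0.151
finger_force: 30.0
```

Run:
```python
from h import *
plan([(.504,.361,-.008,79)])
```

```text
t 16.4 pos [0.5081 0.3519 0.0909] w 0.151 ff 30.0 q7 0.77 F [-0.2  0.  -2.4]
leg to (0.504, 0.361, -0.008, 79) shift [0.23 0.33 3.95] roll -0.04 dist mm 99.0
```

>>> drive_tool --series '[0.23, 0.33, 1.2, 0, 0.23, 0.33, 2.5, 0, 0.23, 0.33, 3.2, 0, 0.23, 0.33, 3.7, 0, 0.23, 0.33, 3.95, 0, 0.23, 0.33, 3.95, 0, 0.23, 0.33, 3.95, 0]'

```text
time_s: 17.05
ee_pos: [0.5048, 0.3621, -0.0065]
orientation: [0.001, 0.096, 0.995, 0.001]
force: [-0.0, -0.2, -1.1]
gripper_width: 0.147
finger_force: 30.0
```

>>> drive_tool --series '[0, 0, 0, 0, 0, 0, 0, 0, 0, 0, 0, 0, 0, 0, 0, 0, 0, 0, -1.5, 0, 0, 0, -3.2, 0, 0, 0, -5, 0, 0, 0, -6, 0]' --fingers 0.36

```text
time_s: 17.85
ee_pos: [0.5055, 0.3627, 0.147]
orientation: [0.002, 0.096, 0.995, 0.002]
force: [0.5, 0.3, 0.0]
gripper_width: 0.36
finger_force: 0.0
```

Run:
```python
from h import *
a=snap("top")
# handle: bright grey comps near the top drawer
hsv=cv2.cvtColor(a["pixels"],cv2.COLOR_RGB2HSV).astype(int)
m=((hsv[...,1]<60)&(hsv[...,2]>120)).astype(np.uint8)
for r in range(178,196):print(r,np.nonzero(m[r,375:450])[0]+375)
R=hsv
plan([])
```

```text
178 [393 394 395 430 431]
179 [392 393 394 395 430 431]
180 [392 393 394 395 430 431]
181 [392 393 394 395 430 431]
182 [387 392 393 394 395 430 431]
183 [387 393 394 430 431]
184 [382 383 384 387 388 389 390 392 393 394 395 430 431]
185 [382 383 384 385 387 388 389 390 391 392 393 394 395 396 397 398 399 400
 401 402 430 431]
186 [383 384 388 389 390 391 392 393 394 395 396 397 398 399 400 401 402 403
 404 405 406 407 408 409 410 411 412 413 414 422 430 431]
187 [389 390 391 392 393 394 395 396 397 398 399 400 401 402 403 404 405 406
 407 408 409 410 411 412 413 414 415 416 417 418 419 420 421 422 423 424
 425 430 431]
188 [393 394 395 396 397 398 399 400 401 402 403 404 405 406 407 408 409 410
 411 412 413 414 415 416 417 418 419 420 421 422 423 424 425 426 427 428
 429 430 431]
189 [405 406 407 408 409 410 411 412 413 414 415 416 417 418 419 420 421 422
 423 424 425 426 427 428 429 430 431 432 433 434 435]
190 [417 418 419 420 421 422 423 424 425 426 427 428 429 430 431 432 433 434
 435]
191 [429 430 431 432 433 434]
192 []
193 []
194 []
195 []
t 17.9 pos [0.507  0.364  0.1506] w 0.357 ff 0.0 q7 0.75 F [2.4 0.5 2.8]
```

Run:
```python
from h import *
a=snap("top")
h=ray(a,[(387.3,185.2),(435.6,190.0),(411.5,187.7)],0.112)
v=h[0]-h[1];print(h.round(4),np.linalg.norm(v),np.degrees(np.arctan2(v[1],v[0])))
b=snap("side")
hsv=cv2.cvtColor(b["pixels"],cv2.COLOR_RGB2HSV).astype(int)
m=((hsv[...,1]<60)&(hsv[...,2]>110)).astype(np.uint8)
print(proj(b,h))
for r in range(104,145,2):print(r,np.nonzero(m[r,240:275])[0]+240)
print(bolts(a,.015,box=(185,250,135,212))and"")
m=h[2]
plan([(m[0],m[1],.17,-5),(m[0],m[1],.089,-5)])
```

```text
[[ 0.5778 -0.2448  0.112 ]
 [ 0.5635 -0.377   0.112 ]
 [ 0.5703 -0.3112  0.112 ]] 0.13300193832827623 83.79847586296934
[[257.34555541 128.09087132]
 [263.38466241 110.60937071]
 [260.52701038 119.05753138]]
104 [252]
106 [251]
108 [250]
110 [249 250]
112 [249 256 257 258 259]
114 [248]
116 [247 248]
118 [246 247]
120 []
122 []
124 []
126 []
128 []
130 []
132 []
134 []
136 []
138 []
140 []
142 []
144 []
[194.8 213.3] mid [0.5151 0.3036] ang 166.8 len 44.2 wid 19.7 n 73

t 18.0 pos [0.5052 0.3627 0.145 ] w 0.358 ff 0.0 q7 0.75 F [-1.1 -0.2 -0.2]
leg to (np.float64(0.570345695838561), np.float64(-0.31116123167376475), 0.17, -5) shift [ -7.71 -25.96  -1.08] roll 16.80 dist mm 677.0
leg to (np.float64(0.570345695838561), np.float64(-0.31116123167376475), 0.089, -5) shift [0.   0.   3.24] roll -0.00 dist mm 81.0
```

>>> drive_tool --series '[-0.5, -1.6, -1, 0, -1, -3.2, -1.8, 0, -1.5, -4.9, -1.8, 0, -2, -6.6, -1.8, 0, -2.5, -8.3, -1.8, 0, -3, -10, -1.8, 0, -3.5, -11.5, -1.8, 0, -3.9, -13, -1.8, 0]' --fingers 0.33

```text
time_s: 18.8
ee_pos: [0.5366, 0.0221, 0.1857]
orientation: [-0.001, 0.096, 0.995, -0.0]
force: [0.3, 0.0, -0.3]
gripper_width: 0.328
finger_force: 0.0
```

>>> drive_tool --series '[-0.5, -1.6, 0, 1.6, -1, -3.2, 0, 3.2, -1.5, -4.9, 0, 4.8, -2, -6.6, 0, 6.4, -2.5, -8.3, 0, 8, -3, -10, 0, 9.6, -3.5, -11.5, 0, 11.2, -3.8, -12.9, 0, 12.8]'

```text
time_s: 19.6
ee_pos: [0.5685, -0.3122, 0.1854]
orientation: [-0.001, 0.611, 0.791, -0.001]
force: [0.3, -1.0, 0.1]
gripper_width: 0.331
finger_force: 0.0
```

>>> drive_tool --series '[0, 0, 0, 1.5, 0, 0, 0, 3, 0, 0, 0, 4, 0, 0, 0, 4, 0, 0, 0, 4]'

```text
time_s: 20.1
ee_pos: [0.5687, -0.3103, 0.1861]
orientation: [-0.001, 0.737, 0.676, -0.001]
force: [0.3, 0.7, 0.2]
gripper_width: 0.333
finger_force: 0.0
```

Run:
```python
from h import *
plan([(.5703,-.311,.16,-5.5),(.5703,-.311,.089,-5.5)])
```

```text
t 20.1 pos [ 0.5687 -0.3103  0.1861] w 0.333 ff 0.0 q7 0.58 F [0.3 0.7 0.2]
leg to (0.5703, -0.311, 0.16, -5.5) shift [-0.02  0.07  1.04] roll 0.12 dist mm 26.0
leg to (0.5703, -0.311, 0.089, -5.5) shift [0.   0.   2.84] roll -0.00 dist mm 71.0
```

>>> drive_tool --series '[-0.02, 0.07, 1, 0.1, -0.02, 0.07, 1.6, 0.1, -0.02, 0.07, 2, 0.1, -0.02, 0.07, 2.4, 0.1, -0.02, 0.07, 2.8, 0.1, -0.02, 0.07, 2.8, 0.1]' --fingers 0.28

```text
time_s: 20.7
ee_pos: [0.5702, -0.3108, 0.1159]
orientation: [-0.001, 0.74, 0.672, -0.0]
force: [-0.4, 0.1, -0.0]
gripper_width: 0.282
finger_force: 0.0
```

>>> drive_tool --series '[0, 0, 0.3, 0, 0, 0, 0.6, 0, 0, 0, 0.9, 0, 0, 0, 1.05, 0, 0, 0, 1.05, 0]'

```text
time_s: 21.2
ee_pos: [0.5706, -0.311, 0.0903]
orientation: [-0.001, 0.74, 0.672, -0.0]
force: [0.1, -0.2, 0.7]
gripper_width: 0.28
finger_force: 0.0
```

>>> drive_tool --series '[0, 0, 0, 0, 0, 0, 0, 0, 0, 0, 0, 0, 0, 0, 0, 0, 0, 0, 0, 0, 0, 0, 0, 0]' --fingers 0 --newtons 25

```text
time_s: 21.8
ee_pos: [0.5711, -0.3115, 0.0916]
orientation: [0.0, 0.74, 0.672, 0.0]
force: [0.0, -0.6, 2.7]
gripper_width: 0.112
finger_force: 25.0
```

>>> drive_tool --series '[0, -0.2, 0.05, 0, 0, -0.6, 0.05, 0, 0, -1, 0.05, 0, 0, -1.4, 0.05, 0, 0, -1.8, 0.05, 0, 0, -2.2, 0.05, 0, 0, -2.6, 0.05, 0, 0, -2.8, 0.05, 0]'

```text
time_s: 22.6
ee_pos: [0.5024, -0.3051, 0.0915]
orientation: [0.002, 0.74, 0.672, 0.001]
force: [1.6, -0.4, 6.1]
gripper_width: 0.112
finger_force: 25.0
```

>>> drive_tool --series '[0, -0.3, 0, 0, 0, -0.7, 0, 0, 0, -1.1, 0, 0, 0, -1.5, 0, 0, 0, -1.9, 0, 0, 0, -2.3, 0, 0, 0, -2.68, 0, 0, 0, -2.68, 0, 0]'

```text
time_s: 23.4
ee_pos: [0.4349, -0.2988, 0.0915]
orientation: [0.001, 0.741, 0.672, 0.001]
force: [-1.4, 0.7, 8.4]
gripper_width: 0.112
finger_force: 25.0
```

Run:
```python
from h import *
plan([])
a=snap("top","d1.png",(60,240,300,500))
```

```text
t 23.4 pos [ 0.4349 -0.2988  0.0915] w 0.112 ff 25.0 q7 0.59 F [-1.4  0.7  8.4]
```

View pics/d1.png

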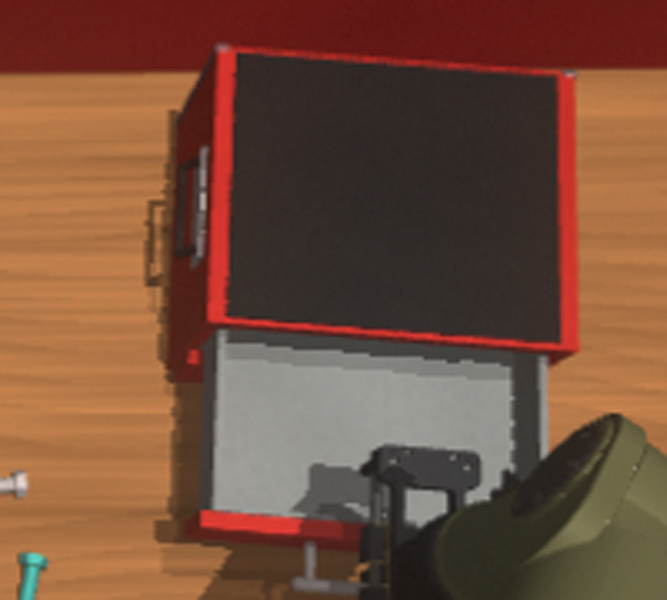

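The crop shows the drawer open about 0.167 with its empty grey floor visible. The handle is gripped near (365,585). Next, release and lift, then fetch the 110 bolt.

>>> drive_tool --series '[0, 0, 0, 0, 0, 0, 0, 0, 0, 0, 0, 0, 0, 0, -0.5, 0, 0, 0, -1.5, 0, 0, 0, -3, 0, 0, 0, -3.5, 0, 0, 0, -3.5, 0]' --fingers 0.28

```text
time_s: 24.25
ee_pos: [0.4361, -0.299, 0.1798]
orientation: [0.002, 0.74, 0.672, 0.001]
force: [-0.4, 0.5, -0.3]
gripper_width: 0.281
finger_force: 0.0
```

Run:
```python
from h import *
plan([(.5385,.0195,.12,4.5)])
b=snap("side");a=snap("top")
print("S");bolts(b,box=(170,235,220,300))
print("T");bolts(a,box=(175,260,210,340));
print("bin");bolts(a,0.015,box=(185,250,135,212))
```

```text
t 24.2 pos [ 0.4361 -0.299   0.1798] w 0.281 ff 0.0 q7 0.52 F [-0.4  0.5 -0.3]
leg to (0.5385, 0.0195, 0.12, 4.5) shift [13.08  2.85  2.4 ] roll -2.00 dist mm 340.0
S
[260.6 190.3] mid [0.5389 0.0179] ang 94.6 len 119.5 wid 19.3 n 103
[234.5 214.3] mid [0.6234 0.1504] ang 81.3 len 80.2 wid 23.1 n 83
[255.9 215.4] mid [0.544  0.1487] ang 76.8 len 82.7 wid 22.0 n 85
T
[245.1 178.8] mid [0.6234 0.1541] ang 80.6 len 69.3 wid 22.1 n 111
[245.  204.5] mid [0.5438 0.1533] ang 75.4 len 70.3 wid 23.5 n 126
[288.7 206.1] mid [0.5381 0.0214] ang 94.7 len 109.4 wid 22.1 n 177
bin
[174.7 218.8] mid [0.5012 0.3624] ang 169.1 len 91.5 wid 24.5 n 171
[193.1 222. ] mid [0.4919 0.3072] ang 168.6 len 90.9 wid 24.1 n 167
```

Both 90s are in the bin. Now the 110.

>>> drive_tool --series '[1.8, 0.4, 0, -0.5, 3.6, 0.8, 0, -1, 5.4, 1.2, 0.4, -1.5, 7.2, 1.6, 1, -2, 9, 2, 1.6, -2, 10.8, 2.4, 2, -2, 12.3, 2.7, 2.4, -2, 13.08, 2.85, 2.4, -2]' --fingers 0.5

```text
time_s: 25.15
ee_pos: [0.5349, 0.0248, 0.1137]
orientation: [-0.002, 0.677, 0.736, -0.002]
force: [-0.7, -0.1, -0.9]
gripper_width: 0.499
finger_force: 0.0
```

>>> drive_tool --series '[0, 0, 1.5, 0, 0, 0, 2.5, 0, 0, 0, 2.5, 0, 0, 0, 2.5, 0]'

```text
time_s: 25.55
ee_pos: [0.5359, 0.0201, 0.054]
orientation: [-0.001, 0.679, 0.734, -0.001]
force: [1.1, -0.0, -0.3]
gripper_width: 0.5
finger_force: 0.0
```

Run:
```python
from h import *
plan([(.5385,.0195,-.0145,4.5)])
```

```text
t 25.6 pos [0.5359 0.0201 0.054 ] w 0.500 ff 0.0 q7 0.11 F [ 1.1 -0.  -0.3]
leg to (0.5385, 0.0195, -0.0145, 4.5) shift [-0.03  0.11  2.74] roll -0.01 dist mm 69.0
```

>>> drive_tool --series '[0, 0.11, 1.2, 0, 0, 0.11, 2, 0, 0, 0.11, 2.5, 0, 0, 0.11, 2.74, 0, 0, 0.11, 2.74, 0, 0, 0.11, 2.74, 0]'

```text
time_s: 26.15
ee_pos: [0.5406, 0.0208, -0.0125]
orientation: [0.0, 0.679, 0.734, 0.001]
force: [1.0, 0.5, 0.9]
gripper_width: 0.504
finger_force: 0.0
```

>>> drive_tool --series '[0, 0, 0, 0, 0, 0, 0, 0, 0, 0, 0, 0, 0, 0, 0, 0, 0, 0, 0, 0, 0, 0, 0, 0, 0, 0, -1, 0, 0, 0, -2.5, 0]' --fingers 0 --newtons 35

```text
time_s: 26.95
ee_pos: [0.537, 0.0204, 0.0471]
orientation: [-0.002, 0.679, 0.734, -0.003]
force: [-0.3, -0.3, -1.7]
gripper_width: 0.151
finger_force: 35.0
```

```bash
cat >> h.py <<'E'
UX=np.array([.9954,-.0958]);UY=np.array([.0958,.9954]);F0=np.array([.4767,-.303])
def spot(l,d=.075): return F0+UX*d+UY*l
E
python3 - <<'E'
from h import *
for l in(-.06,0,.06):print(l,spot(l).round(4))
s=spot(-.06)
plan([(s[0],s[1],.18,84.5)])
E
```

```text
-0.06 [ 0.5456 -0.3699]
0 [ 0.5514 -0.3102]
0.06 [ 0.5571 -0.2505]
t 26.9 pos [0.537  0.0204 0.0471] w 0.151 ff 35.0 q7 0.11 F [-0.3 -0.3 -1.7]
leg to (np.float64(0.5456070000000001), np.float64(-0.369909), 0.18, 84.5) shift [-15.6   -0.91  -5.29] roll -16.00 dist mm 412.0
```

>>> drive_tool --series '[0, 0, -1.9, -1.6, -1, -0.1, -3.6, -3.2, -2.7, -0.2, -4.8, -4.8, -4.6, -0.3, -5.3, -6.4, -6.5, -0.4, -5.3, -8, -8.4, -0.5, -5.3, -9.6, -10.3, -0.6, -5.3, -11.2, -12.2, -0.7, -5.3, -12.8]'

```text
time_s: 27.75
ee_pos: [0.5457, -0.265, 0.1811]
orientation: [-0.0, 0.207, 0.978, 0.0]
force: [1.0, 0.5, -1.6]
gripper_width: 0.149
finger_force: 35.0
```

Run:
```python
from h import *
s=spot(-.06)
plan([(s[0],s[1],.17,84.5)])
```

```text
t 27.8 pos [ 0.5457 -0.265   0.1811] w 0.149 ff 35.0 q7 1.70 F [ 1.   0.5 -1.6]
leg to (np.float64(0.5456070000000001), np.float64(-0.369909), 0.17, 84.5) shift [-1.7  -3.84  0.44] roll -3.68 dist mm 106.0
```

>>> drive_tool --series '[-0.6, -1.3, 0, -1.5, -1.2, -2.6, 0.3, -3, -1.7, -3.84, 0.44, -3.68, -1.7, -3.84, 0.44, -3.68, -1.7, -3.84, 0.44, -3.68, -1.7, -3.84, 0.44, -3.68]'

```text
time_s: 28.35
ee_pos: [0.5457, -0.3672, 0.17]
orientation: [-0.0, 0.051, 0.999, 0.001]
force: [-0.2, 1.0, -2.0]
gripper_width: 0.144
finger_force: 35.0
```

Run:
```python
from h import *
s=spot(-.06)
plan([(s[0],s[1],.074,84.5)])
```

```text
t 28.4 pos [ 0.5457 -0.3672  0.17  ] w 0.144 ff 35.0 q7 2.20 F [-0.2  1.  -2. ]
leg to (np.float64(0.5456070000000001), np.float64(-0.369909), 0.074, 84.5) shift [-0.01 -0.11  3.84] roll -0.06 dist mm 96.0
```

>>> drive_tool --series '[0, -0.1, 1.2, 0, 0, -0.1, 2.2, 0, 0, -0.1, 3, 0, 0, -0.1, 3.4, 0, 0, -0.1, 3.7, 0, 0, -0.1, 3.84, 0, 0, -0.1, 3.84, 0]'

```text
time_s: 29.05
ee_pos: [0.5453, -0.371, 0.0749]
orientation: [0.0, 0.051, 0.999, -0.0]
force: [0.7, -0.5, -2.2]
gripper_width: 0.147
finger_force: 35.0
```

>>> drive_tool --series '[0, 0, 0, 0, 0, 0, 0, 0, 0, 0, 0, 0, 0, 0, 0, 0, 0, 0, -0.7, 0, 0, 0, -2, 0, 0, 0, -4, 0, 0, 0, -4.4, 0]' --fingers 0.36

```text
time_s: 29.85
ee_pos: [0.5474, -0.3739, 0.1925]
orientation: [0.005, 0.051, 0.999, -0.003]
force: [1.3, -0.9, 0.6]
gripper_width: 0.36
finger_force: 0.0
```

Run:
```python
from h import *
plan([(.6234,.152,.1,-9.5)])
a=snap("top");print("drawer");bolts(a,.096,box=(130,190,360,450),zmin=30)
print("T");bolts(a,box=(175,260,210,340));
```

```text
t 29.9 pos [ 0.5474 -0.3739  0.1925] w 0.360 ff 0.0 q7 2.20 F [ 1.3 -0.9  0.6]
leg to (0.6234, 0.152, 0.1, -9.5) shift [-0.83 21.25  3.61] roll -17.28 dist mm 539.0
drawer
[386.8 176. ] mid [ 0.6078 -0.2666] ang 87.8 len 162.5 wid 87.9 n 1138
[426.5 169.3] mid [ 0.6277 -0.3634] ang 47.5 len 25.4 wid 12.7 n 31
T
[245.  178.8] mid [0.6234 0.1541] ang 80.7 len 69.3 wid 22.1 n 110
[245.1 204.4] mid [0.5439 0.1532] ang 75.1 len 70.3 wid 22.9 n 125
```

>>> drive_tool --series '[0, 1.5, -0.3, 1.6, 0, 3.4, -0.3, 3.2, 0, 5.3, -0.3, 4.8, 0, 7.2, -0.3, 6.4, 0, 9.1, 0, 8, 0, 11, 0, 9.6, -0.4, 12.9, 0.5, 11.2, -0.6, 14.8, 1, 12.8]' --fingers 0.5

```text
time_s: 30.7
ee_pos: [0.5962, -0.0108, 0.1618]
orientation: [0.0, 0.575, 0.818, 0.001]
force: [0.3, 0.2, -0.2]
gripper_width: 0.5
finger_force: 0.0
```

Run:
```python
from h import *
plan([(.6234,.152,.06,-9.5)])
```

```text
t 30.7 pos [ 0.5962 -0.0108  0.1618] w 0.500 ff 0.0 q7 0.45 F [ 0.3  0.2 -0.2]
leg to (0.6234, 0.152, 0.06, -9.5) shift [5.76 3.22 4.08] roll 5.85 dist mm 194.0
```

>>> drive_tool --series '[1.4, 0.8, 0.6, 1.6, 2.9, 1.6, 1.5, 3.2, 4.4, 2.4, 2.5, 4.8, 5.76, 3.22, 3.5, 5.85, 5.76, 3.22, 4.08, 5.85, 5.76, 3.22, 4.08, 5.85, 5.76, 3.22, 4.08, 5.85]'

```text
time_s: 31.4
ee_pos: [0.622, 0.1485, 0.0597]
orientation: [0.0, 0.762, 0.648, -0.001]
force: [0.2, -1.1, 0.3]
gripper_width: 0.499
finger_force: 0.0
```

Run:
```python
from h import *
a=snap("top");b=snap("side")
print("S");bolts(b,box=(170,235,220,300))
bolts(a,box=(175,260,210,340));
plan([(.6234,.152,-.0145,-9.5)])
```

```text
S
[234.2 215. ] mid [0.6238 0.1527] ang 79.6 len 75.5 wid 24.0 n 76
[255.8 215.6] mid [0.544  0.1487] ang 75.1 len 82.4 wid 23.8 n 84
t 31.5 pos [0.623  0.1484 0.0611] w 0.504 ff 0.0 q7 -0.23 F [-0.3  0.   0.3]
leg to (0.6234, 0.152, -0.0145, -9.5) shift [ 0.15 -0.01  3.02] roll 0.05 dist mm 76.0
```

>>> drive_tool --series '[0.15, 0, 1.2, 0, 0.15, 0, 2.2, 0, 0.15, 0, 2.7, 0, 0.15, 0, 3, 0, 0.15, 0, 3, 0, 0.15, 0, 3, 0]'

```text
time_s: 32.1
ee_pos: [0.6236, 0.1539, -0.0142]
orientation: [0.0, 0.761, 0.648, 0.001]
force: [-0.4, 0.4, 0.1]
gripper_width: 0.499
finger_force: 0.0
```

>>> drive_tool --series '[0, 0, 0, 0, 0, 0, 0, 0, 0, 0, 0, 0, 0, 0, 0, 0, 0, 0, 0, 0, 0, 0, 0, 0, 0, 0, -1, 0, 0, 0, -2.5, 0]' --fingers 0

```text
time_s: 32.9
ee_pos: [0.6197, 0.1536, 0.0447]
orientation: [-0.001, 0.761, 0.649, -0.003]
force: [-0.0, 1.2, -0.7]
gripper_width: 0.153
finger_force: 34.9
```

Run:
```python
from h import *
s=spot(0)
plan([(s[0],s[1],.18,84.5)])
```

```text
t 32.9 pos [0.6197 0.1536 0.0447] w 0.153 ff 34.9 q7 -0.23 F [-0.   1.2 -0.7]
leg to (np.float64(0.551355), np.float64(-0.310185), 0.18, 84.5) shift [-18.77   0.2   -5.35] roll 17.28 dist mm 488.0
```

>>> drive_tool --series '[0, 0, -1.9, 1.6, -1, 0, -3.6, 3.2, -2.7, 0, -4.8, 4.8, -4.6, 0, -5.3, 6.4, -6.5, 0, -5.3, 8, -8.4, 0.1, -5.3, 9.6, -10.3, 0.1, -5.3, 11.2, -12.2, 0.2, -5.3, 12.8]'

```text
time_s: 33.7
ee_pos: [0.5781, -0.1492, 0.1794]
orientation: [-0.001, 0.99, 0.144, 0.0]
force: [0.8, 0.1, -1.3]
gripper_width: 0.153
finger_force: 34.9
```

Run:
```python
from h import *
s=spot(0)
plan([(s[0],s[1],.17,84.5)])
```

```text
t 33.7 pos [ 0.5781 -0.1492  0.1794] w 0.153 ff 34.9 q7 -0.85 F [ 0.8  0.1 -1.3]
leg to (np.float64(0.551355), np.float64(-0.310185), 0.17, 84.5) shift [-2.86  5.87  0.37] roll 4.41 dist mm 163.0
```

>>> drive_tool --series '[-0.8, 1.7, 0, 1.5, -1.6, 3.3, 0, 3, -2.3, 4.8, 0.2, 4.41, -2.86, 5.87, 0.37, 4.41, -2.86, 5.87, 0.37, 4.41, -2.86, 5.87, 0.37, 4.41, -2.86, 5.87, 0.37, 4.41]'

```text
time_s: 34.4
ee_pos: [0.5541, -0.3073, 0.17]
orientation: [-0.001, 0.999, -0.044, -0.0]
force: [0.7, 0.2, -1.8]
gripper_width: 0.149
finger_force: 34.9
```

Run:
```python
from h import *
s=spot(0)
plan([(s[0],s[1],.074,84.5)])
```

```text
t 34.4 pos [ 0.5541 -0.3073  0.17  ] w 0.149 ff 34.9 q7 -0.88 F [ 0.7  0.2 -1.8]
leg to (np.float64(0.551355), np.float64(-0.310185), 0.074, 84.5) shift [-0.1   0.13  3.84] roll 0.09 dist mm 96.0
```

>>> drive_tool --series '[-0.1, 0.1, 1.2, 0, -0.1, 0.1, 2.2, 0, -0.1, 0.1, 3, 0, -0.1, 0.1, 3.4, 0, -0.1, 0.1, 3.7, 0, -0.1, 0.1, 3.84, 0, -0.1, 0.1, 3.84, 0]'

```text
time_s: 35.1
ee_pos: [0.5511, -0.3111, 0.0746]
orientation: [0.0, 0.999, -0.045, 0.0]
force: [-0.9, 0.4, -1.6]
gripper_width: 0.147
finger_force: 34.9
```

>>> drive_tool --series '[0, 0, 0, 0, 0, 0, 0, 0, 0, 0, 0, 0, 0, 0, 0, 0, 0, 0, -0.7, 0, 0, 0, -2, 0, 0, 0, -4, 0, 0, 0, -4.4, 0]' --fingers 0.36

```text
time_s: 35.9
ee_pos: [0.5529, -0.314, 0.1914]
orientation: [0.002, 0.999, -0.045, 0.004]
force: [0.0, 0.0, 0.7]
gripper_width: 0.36
finger_force: 0.0
```

Run:
```python
from h import *
a=snap("top");bolts(a,box=(175,260,210,340));
plan([(.544,.151,.1,-14.5)])
```

```text
[245.  204.5] mid [0.5438 0.1533] ang 75.4 len 70.3 wid 23.5 n 126
t 36.0 pos [ 0.5528 -0.3137  0.1907] w 0.360 ff 0.0 q7 -0.89 F [ 0.1 -0.7  1. ]
leg to (0.544, 0.151, 0.1, -14.5) shift [ -2.06 -18.49   3.56] roll -16.14 dist mm 474.0
```

>>> drive_tool --series '[-0.2, -1.7, -0.3, -1.6, -0.4, -3.6, -0.3, -3.2, -0.6, -5.4, -0.3, -4.8, -0.9, -7.3, -0.3, -6.4, -1.1, -9.2, -0.2, -8, -1.3, -11.1, 0, -9.6, -1.5, -13, 0.5, -11.2, -1.7, -14.9, 1, -12.8]' --fingers 0.5

```text
time_s: 36.75
ee_pos: [0.5414, 0.0656, 0.1592]
orientation: [-0.0, 0.87, 0.494, 0.001]
force: [0.2, -0.1, 0.0]
gripper_width: 0.497
finger_force: 0.0
```

Run:
```python
from h import *
plan([(.544,.151,.06,-14.5)])
```

```text
t 36.8 pos [0.5414 0.0656 0.1592] w 0.497 ff 0.0 q7 -0.60 F [ 0.2 -0.1  0. ]
leg to (0.544, 0.151, 0.06, -14.5) shift [ 2.98 -1.66  3.97] roll -3.27 dist mm 131.0
```

>>> drive_tool --series '[1, -0.5, 1, -1.6, 2, -1.1, 2, -3.2, 2.98, -1.66, 3, -3.27, 2.98, -1.66, 3.97, -3.27, 2.98, -1.66, 3.97, -3.27, 2.98, -1.66, 3.97, -3.27]'

```text
time_s: 37.35
ee_pos: [0.5448, 0.1477, 0.0602]
orientation: [0.0, 0.793, 0.61, -0.001]
force: [0.3, 0.7, 0.9]
gripper_width: 0.498
finger_force: 0.0
```

Run:
```python
from h import *
b=snap("side")
print("S");bolts(b,box=(170,235,220,300))
plan([(.544,.151,-.0145,-14.5)])
```

```text
S
[255.7 215.8] mid [0.5446 0.1509] ang 74.5 len 77.6 wid 23.8 n 78
t 37.4 pos [0.5457 0.1477 0.0611] w 0.500 ff 0.0 q7 -0.39 F [-0.3 -0.5  0.5]
leg to (0.544, 0.151, -0.0145, -14.5) shift [ 0.11 -0.1   3.02] roll -0.08 dist mm 76.0
```

>>> drive_tool --series '[0.1, -0.1, 1.2, 0, 0.1, -0.1, 2.2, 0, 0.1, -0.1, 2.7, 0, 0.1, -0.1, 3, 0, 0.1, -0.1, 3, 0, 0.1, -0.1, 3, 0]'

```text
time_s: 38.0
ee_pos: [0.5442, 0.1518, -0.0137]
orientation: [0.0, 0.793, 0.61, 0.001]
force: [-0.2, 0.3, -0.3]
gripper_width: 0.5
finger_force: 0.0
```

>>> drive_tool --series '[0, 0, 0, 0, 0, 0, 0, 0, 0, 0, 0, 0, 0, 0, 0, 0, 0, 0, 0, 0, 0, 0, 0, 0, 0, 0, -1, 0, 0, 0, -2.5, 0]' --fingers 0

```text
time_s: 38.8
ee_pos: [0.5406, 0.151, 0.0458]
orientation: [-0.0, 0.792, 0.61, -0.003]
force: [0.4, 0.1, -0.7]
gripper_width: 0.149
finger_force: 35.0
```

Run:
```python
from h import *
s=spot(.06)
plan([(s[0],s[1],.18,84.5)])
```

```text
t 38.8 pos [0.5406 0.151  0.0458] w 0.149 ff 35.0 q7 -0.39 F [ 0.4  0.1 -0.7]
leg to (np.float64(0.557103), np.float64(-0.250461), 0.18, 84.5) shift [-15.38   4.72  -5.32] roll 16.14 dist mm 424.0
```

>>> drive_tool --series '[0, 0, -1.9, 1.6, -1, 0.3, -3.6, 3.2, -2.7, 0.8, -4.8, 4.8, -4.5, 1.4, -5.3, 6.4, -6.3, 1.9, -5.3, 8, -8.1, 2.5, -5.3, 9.6, -9.9, 3, -5.3, 11.2, -11.7, 3.6, -5.3, 12.8]'

```text
time_s: 39.6
ee_pos: [0.5548, -0.1553, 0.18]
orientation: [-0.001, 0.995, 0.095, 0.0]
force: [-0.1, -1.0, -1.9]
gripper_width: 0.145
finger_force: 35.0
```

Run:
```python
from h import *
s=spot(.06)
plan([(s[0],s[1],.17,84.5)])
```

```text
t 39.6 pos [ 0.5548 -0.1553  0.18  ] w 0.145 ff 35.0 q7 -0.94 F [-0.1 -1.  -1.9]
leg to (np.float64(0.557103), np.float64(-0.250461), 0.17, 84.5) shift [-0.63  3.75  0.4 ] roll 3.28 dist mm 96.0
```

>>> drive_tool --series '[-0.2, 1.3, 0, 1.2, -0.4, 2.6, 0.2, 2.4, -0.63, 3.75, 0.4, 3.28, -0.63, 3.75, 0.4, 3.28, -0.63, 3.75, 0.4, 3.28, -0.63, 3.75, 0.4, 3.28]'

```text
time_s: 40.2
ee_pos: [0.5584, -0.2475, 0.1697]
orientation: [-0.001, 0.999, -0.044, -0.0]
force: [-0.3, 0.6, -0.8]
gripper_width: 0.148
finger_force: 35.0
```

Run:
```python
from h import *
s=spot(.06)
plan([(s[0],s[1],.074,84.5)])
```

```text
t 40.2 pos [ 0.5584 -0.2475  0.1697] w 0.148 ff 35.0 q7 -0.99 F [-0.3  0.6 -0.8]
leg to (np.float64(0.557103), np.float64(-0.250461), 0.074, 84.5) shift [-0.04  0.13  3.83] roll 0.08 dist mm 96.0
```

>>> drive_tool --series '[0, 0.1, 1.2, 0, 0, 0.1, 2.2, 0, 0, 0.1, 3, 0, 0, 0.1, 3.4, 0, 0, 0.1, 3.7, 0, 0, 0.1, 3.84, 0, 0, 0.1, 3.84, 0]'

```text
time_s: 40.9
ee_pos: [0.5582, -0.2513, 0.0744]
orientation: [-0.0, 0.999, -0.045, 0.0]
force: [-0.3, 0.1, -0.5]
gripper_width: 0.147
finger_force: 35.0
```

>>> drive_tool --series '[0, 0, 0, 0, 0, 0, 0, 0, 0, 0, 0, 0, 0, 0, 0, 0, 0, 0, -0.7, 0, 0, 0, -2, 0, 0, 0, -4, 0, 0, 0, -4.4, 0]' --fingers 0.36

```text
time_s: 41.7
ee_pos: [0.5604, -0.254, 0.1909]
orientation: [0.001, 0.999, -0.046, 0.004]
force: [-0.5, -0.3, -0.0]
gripper_width: 0.355
finger_force: 0.0
```

Run:
```python
from h import *
snap("side","d2.png",(50,180,170,340))
plan([(.4349,-.299,.17,-5)])
```

```text
t 41.8 pos [ 0.5603 -0.2536  0.1902] w 0.362 ff 0.0 q7 -0.99 F [ 1.  -0.1  1.7]
leg to (0.4349, -0.299, 0.17, -5) shift [-4.84  2.27  0.77] roll 17.95 dist mm 135.0
```

View pics/d2.png

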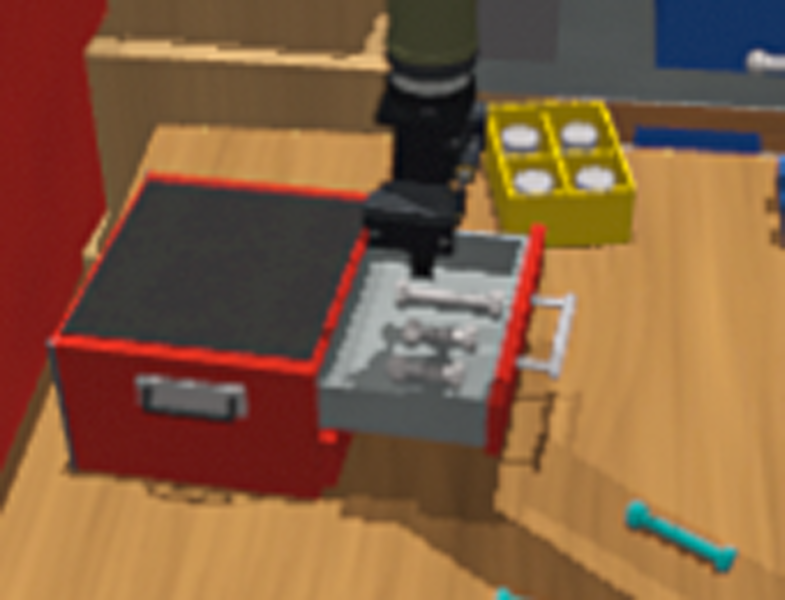

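The crop shows all three bolts lying in the open drawer at about (450,295), (440,335) and (430,370). Now back to the handle to push the drawer shut.

>>> drive_tool --series '[-0.6, 0.3, 0, -1.6, -1.2, 0.6, 0, -3.2, -1.8, 0.9, 0, -4.8, -2.4, 1.2, 0, -6.4, -3, 1.5, 0, -8, -3.6, 1.8, 0, -9.6, -4.2, 2, 0, -11.2, -4.84, 2.27, 0, -12.8]' --fingers 0.28

```text
time_s: 42.55
ee_pos: [0.4312, -0.2969, 0.1837]
orientation: [-0.0, 0.87, 0.493, -0.0]
force: [-0.3, -0.1, 0.0]
gripper_width: 0.28
finger_force: 0.0
```

>>> drive_tool --series '[0, 0, 0, -1.6, 0, 0, 0, -3.2, 0, 0, 0, -4.8, 0, 0, 0, -5.2, 0, 0, 0, -5.2, 0, 0, 0, -5.2]'

```text
time_s: 43.15
ee_pos: [0.4319, -0.2969, 0.1838]
orientation: [-0.0, 0.739, 0.674, 0.0]
force: [0.0, 0.7, -0.4]
gripper_width: 0.276
finger_force: 0.0
```

Run:
```python
from h import *
plan([(.4349,-.299,.089,-5.2)])
a=snap("top")
hsv=cv2.cvtColor(a["pixels"],cv2.COLOR_RGB2HSV).astype(int)
m=((hsv[...,1]<70)&(hsv[...,2]>120)).astype(np.uint8)
print(proj(a,[(.4349,-.299,.112),(.4406,-.239,.112),(.4292,-.359,.112)]).round(1).tolist())
for r in range(224,246,2):print(r,np.nonzero(m[r,380:460])[0]+380)
```

```text
t 43.1 pos [ 0.4319 -0.2969  0.1838] w 0.276 ff 0.0 q7 0.53 F [ 0.   0.7 -0.4]
leg to (0.4349, -0.299, 0.089, -5.2) shift [-0.07  0.13  3.79] roll -0.02 dist mm 95.0
[[411.1, 236.5], [388.7, 234.5], [433.6, 238.6]]
224 []
226 [393]
228 [393]
230 [430 431]
232 [430 431]
234 [430 431]
236 []
238 []
240 []
242 []
244 []
```

>>> drive_tool --series '[-0.07, 0.13, 1, 0, -0.07, 0.13, 1.8, 0, -0.07, 0.13, 2.5, 0, -0.07, 0.13, 3, 0, -0.07, 0.13, 3.4, 0, -0.07, 0.13, 3.75, 0, -0.07, 0.13, 3.75, 0]'

```text
time_s: 43.9
ee_pos: [0.4348, -0.2987, 0.0894]
orientation: [-0.001, 0.739, 0.674, -0.0]
force: [0.4, 0.4, -0.5]
gripper_width: 0.279
finger_force: 0.0
```

>>> drive_tool --series '[0, 0, 0, 0, 0, 0, 0, 0, 0, 0, 0, 0, 0, 0, 0, 0, 0, 0, 0, 0]' --fingers 0 --newtons 25

```text
time_s: 44.4
ee_pos: [0.4357, -0.2993, 0.0909]
orientation: [0.0, 0.739, 0.674, 0.0]
force: [-0.8, 0.1, 4.1]
gripper_width: 0.117
finger_force: 25.0
```

>>> drive_tool --series '[0, 0.1, 0, 0, 0, 0.35, 0, 0, 0, 0.65, 0, 0, 0, 1, 0, 0, 0, 1.35, 0, 0, 0, 1.7, 0, 0, 0, 2.05, 0, 0, 0, 2.4, 0, 0]'

```text
time_s: 45.2
ee_pos: [0.4958, -0.3048, 0.0909]
orientation: [0.0, 0.739, 0.674, 0.0]
force: [-0.6, 0.5, 6.0]
gripper_width: 0.115
finger_force: 25.0
```

>>> drive_tool --series '[0, 0.35, 0, 0, 0, 0.7, 0, 0, 0, 1.05, 0, 0, 0, 1.4, 0, 0, 0, 1.75, 0, 0, 0, 2.1, 0, 0, 0, 2.4, 0, 0, 0, 2.7, 0, 0]'

```text
time_s: 46.0
ee_pos: [0.5629, -0.3111, 0.091]
orientation: [0.0, 0.739, 0.674, 0.0]
force: [-0.8, -0.5, 5.9]
gripper_width: 0.114
finger_force: 25.0
```

>>> drive_tool --series '[0, 0.3, 0, 0, 0, 0.6, 0, 0, 0, 0.85, 0, 0, 0, 1.05, 0, 0, 0, 1.2, 0, 0, 0, 1.3, 0, 0, 0, 1.35, 0, 0, 0, 1.35, 0, 0]'

```text
time_s: 46.8
ee_pos: [0.5875, -0.3133, 0.0908]
orientation: [-0.008, 0.739, 0.673, -0.003]
force: [-20.8, 7.1, 21.0]
gripper_width: 0.115
finger_force: 25.0
```

>>> drive_tool --series '[0, 0.04, 0, 0, 0, 0.08, 0, 0, 0, 0.12, 0, 0, 0, 0.16, 0, 0, 0, 0.2, 0, 0, 0, 0.2, 0, 0]'

```text
time_s: 47.4
ee_pos: [0.5875, -0.3133, 0.0906]
orientation: [-0.012, 0.74, 0.672, -0.006]
force: [-30.4, 10.8, 26.2]
gripper_width: 0.115
finger_force: 25.0
```

>>> drive_tool --series '[0, -0.15, 0, 0, 0, -0.35, 0, 0, 0, -0.4, 0, 0, 0, -0.4, 0, 0]'

```text
time_s: 47.8
ee_pos: [0.5877, -0.3134, 0.0908]
orientation: [-0.003, 0.739, 0.674, -0.001]
force: [-9.0, 2.3, 9.8]
gripper_width: 0.115
finger_force: 25.0
```

Run:
```python
from h import *
plan([])
snap("side","d3.png",(60,170,170,310))
```

```text
t 47.8 pos [ 0.5877 -0.3134  0.0908] w 0.115 ff 25.0 q7 0.66 F [-9.   2.3  9.8]
```

View pics/d3.png

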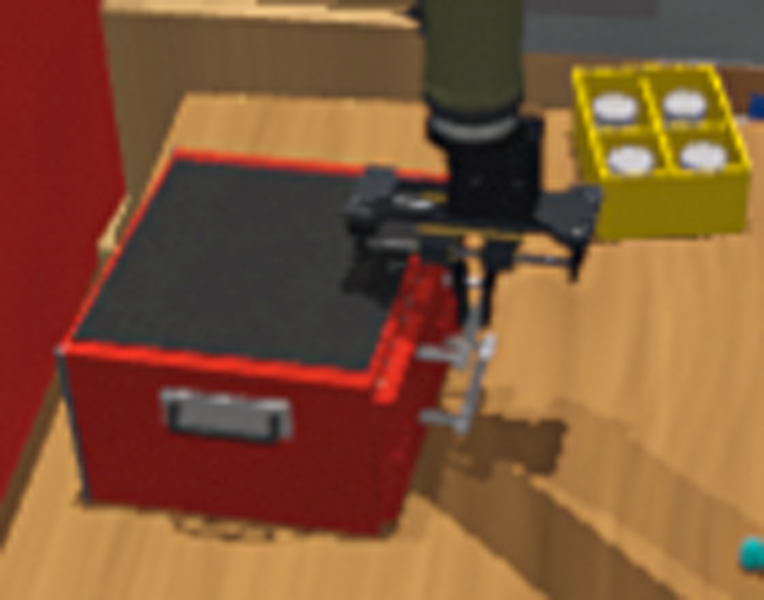

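The crop shows the panel against the chest front, edge near (400,385). The push met a hard stop at x=0.5877 even after backing off, so I'll release, lift clear and check.

>>> drive_tool --series '[0, -0.1, 0, 0, 0, -0.17, 0, 0, 0, -0.17, 0, 0]'

```text
time_s: 48.15
ee_pos: [0.5872, -0.3134, 0.0908]
orientation: [0.001, 0.739, 0.674, 0.0]
force: [0.1, -1.2, 4.7]
gripper_width: 0.119
finger_force: 25.0
```

>>> drive_tool --series '[0, 0, 0, 0, 0, 0, 0, 0, 0, 0, 0, 0, 0, 0, -0.5, 0, 0, 0, -1.5, 0, 0, 0, -3.2, 0, 0, -2, -4, 0, 0, -4, -4, 0]' --fingers 0.28

```text
time_s: 48.95
ee_pos: [0.4921, -0.3058, 0.1937]
orientation: [0.003, 0.738, 0.675, 0.0]
force: [-0.8, -0.6, 2.0]
gripper_width: 0.282
finger_force: 0.0
```

>>> drive_tool --series '[1, 0, 0, 0, 2.8, 0, 0, 0, 4.6, 0, 0, 0, 6.4, 0, 0, 0, 8, 0, 0, 0, 9, 0, 0, 0]'

```text
time_s: 49.55
ee_pos: [0.5114, -0.0762, 0.191]
orientation: [-0.0, 0.737, 0.676, 0.001]
force: [-1.0, 0.9, 0.5]
gripper_width: 0.282
finger_force: 0.0
```

Run:
```python
from h import *
plan([])
snap("top","d4.png",(60,210,320,500))
```

```text
t 49.5 pos [ 0.5114 -0.0762  0.191 ] w 0.282 ff 0.0 q7 0.04 F [-1.   0.9  0.5]
```

View pics/d4.png

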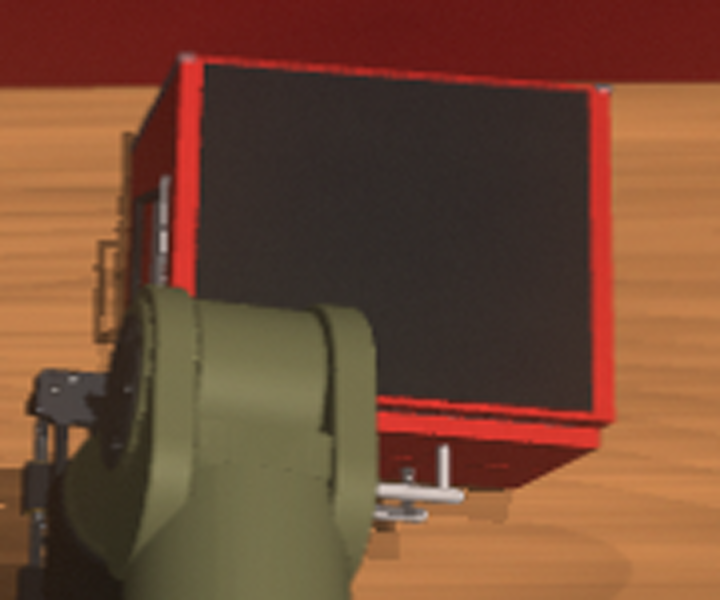

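The crop shows the panel against the chest front with no drawer interior visible. The upper handle's right end is at (463,497) and the lower one's at (427,515). I'll compare them with the lower, shut drawer's handle.

Run:
```python
from h import *
a=snap("top");b=snap("side")
f=lambda u,v:(320+u/4,60+v/4)
U=ray(a,[f(463,494)],.112)[0];print("upper",U)
for z in(.03,.04,.045,.05,.055):
    L=ray(a,[f(427,515)],z)[0];d=L[:2]-U[:2];print(z,L.round(4),"along chest x %.4f y %.4f"%(d@UX,d@UY))
# front panel top edge (0.138) vs chest top front edge (0.15)
c=ray(a,[f(610,418)],.15)[0];p=ray(a,[f(602,432),f(602,446)],.138)
print("chest corner",c,"panel",p,(p[:,:2]-c[:2])@UX)
print("bin");bolts(a,0.015,box=(185,250,135,212));bolts(a,0.015,True,(185,250,140,205))
hs=proj(b,[(.5875,-.3134,.112)]);print(hs)
snap("side","f.png")
```

```text
upper [ 0.58193457 -0.37912637  0.112     ]
0.03 [ 0.5852 -0.3881  0.03  ] along chest x 0.0041 y -0.0086
0.04 [ 0.583  -0.3838  0.04  ] along chest x 0.0015 y -0.0046
0.045 [ 0.5819 -0.3817  0.045 ] along chest x 0.0002 y -0.0025
0.05 [ 0.5808 -0.3795  0.05  ] along chest x -0.0011 y -0.0005
0.055 [ 0.5797 -0.3774  0.055 ] along chest x -0.0024 y 0.0015
chest corner [ 0.62521698 -0.4654019   0.15      ] panel [[ 0.61874825 -0.46550462  0.138     ]
 [ 0.60888266 -0.46442817  0.138     ]] [-0.00642913 -0.01635246]
bin
[165.7 220.4] mid [0.4972 0.3886] ang 168.8 len 91.3 wid 24.5 n 173
[193.1 222.1] mid [0.4916 0.3072] ang 168.7 len 91.5 wid 24.1 n 170
[156.9 210.1] mid [0.5276 0.4161] ang 168.0 len 89.2 wid 21.8 n 149
[154.5 246.6] mid [0.4173 0.4004] ang 83.9 len 125.6 wid 22.7 n 196
[[256.68440324 118.53485252]]
```

View pics/f.png

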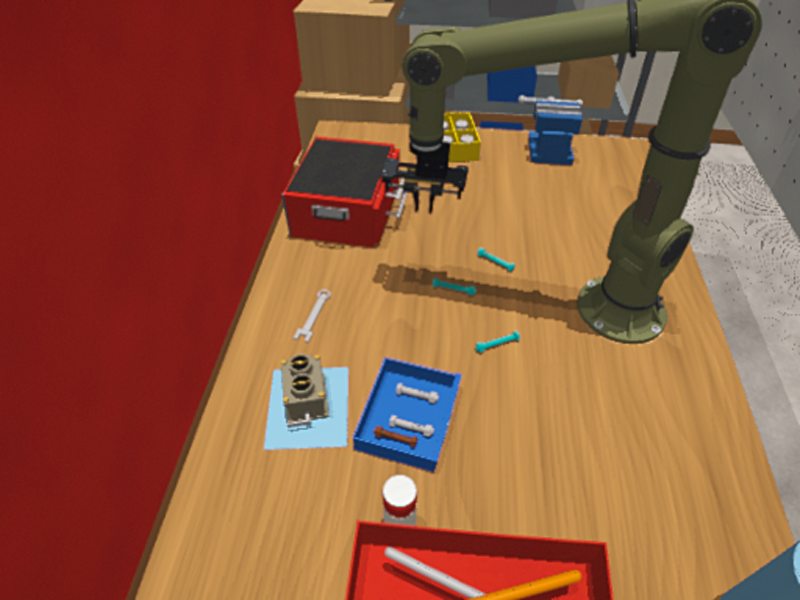

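The final view shows two new 90s beside the worn bolt in the bin; one was nudged but is still inside. The upper handle lines up with the shut lower drawer's handle to about 1 mm. The bystanders and turquoise look-alikes sit where they started.

```bash
python3 -c "
from workcell import ctrl
print(ctrl.close_job())"
```

```text
the job is handed in; nothing more can be done
None
```

The job is handed in: both new 90 mm bolts are in the blue bin with the worn 90, the two 70s and the 110 are in the top drawer, which is pushed to its stop, and the bystanders and turquoise look-alikes were left alone.

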